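Pack the levelling wedges head to tail in their sloping racks

TASK

Before the donor vehicle drives off, put the two loose levelling wedges back in their sloping racks, the long one in the large rack and the short one in the small rack. Lay each one flat beside the wedge already there, head to tail with it (wide end beside narrow end), so that the pair fills the tray. Leave the wedges already in the racks lying in place and do not disturb the other things on the desk.

Things in the scene. Friction and masses are not known exactly. Their poses are not given: they have to be found in the camera images.
- long_wedge_grip (a point): Loose long wedge, grey plastic, lying on the desk. Plan: right-angled trapezium 130 mm long, head 66, tail 26; 30 high, about 180 g. On top a finger-grip rib 44 (x) by 12 (y), 36 tall. Point: in the rib, 54 above the underside (24 above the top face), the place to pinch. +x to the head, +y from straight to slanted side, +z up. Head face at x +56, tail face x -74, straight side y -22
- long_mate_grip (a point): The other long wedge, same shape, point and axes as the loose one, loose too but already lying flat in the large rack: head down the slope, straight side at the bay's +y wall, resting on the lower end wall. A gripper has 42 mm from the middle of one rib to the face of the other when both lie in the rack
- long_bay (a point): Centre of the inner floor of the large wooden rack, a fixed tray sloping 28 degrees. +x up the slope (away from the robot), +y level, +z out of the floor. Inside 138 mm (x) by 100 (y): a head-to-tail pair plus 8 each way; walls 18 high, 6 thick. Packed, the loose wedge's head points up the slope, its point at about x +9, y -24, z +54 here, turned half round from the mate
- long_bar (a point): Middle of the large rack's fixed steel carry bar, 12 mm thick, running along y on two slanting posts outside the tray's side walls; at x +90, z +175 mm in the bay's axes, so it hangs almost straight above the bay and bars a vertical tool. Along the bay's own z axis the way in is free
- short_wedge_grip (a point): Loose short wedge, grey plastic, lying on the desk. Plan: right-angled trapezium 100 mm long, head 54, tail 22; 30 high, about 120 g. On top a finger-grip rib 44 (x) by 12 (y), 36 tall. Point: in the rib, 54 above the underside (24 above the top face), the place to pinch. +x to the head, +y from straight to slanted side, +z up. Head face at x +43, tail face x -57, straight side y -19
- short_mate_grip (a point): The other short wedge, same shape, point and axes as the loose one, loose too but already lying flat in the small rack: head up the slope, straight side at the bay's -y wall, resting on the lower end wall. A gripper has 32 mm from the middle of one rib to the face of the other when both lie in the rack
- short_bay (a point): Centre of the inner floor of the small wooden rack, a fixed tray sloping 28 degrees. +x up the slope (away from the robot), +y level, +z out of the floor. Inside 108 mm (x) by 84 (y): a head-to-tail pair plus 8 each way; walls 18 high, 6 thick. Packed, the loose wedge's head points down the slope, its point at about x -7, y +19, z +54 here, turned half round from the mate
- short_bar (a point): Middle of the small rack's fixed steel carry bar, 12 mm thick, running along y on two slanting posts outside the tray's side walls; at x +90, z +175 mm in the bay's axes, so it hangs almost straight above the bay and bars a vertical tool. Along the bay's own z axis the way in is free
- tape_roll: Bystander: roll of tan tape lying flat between the racks, 50 mm across, 25 mm high; origin under its centre
- marker: Bystander: black marker lying between the loose wedges, 130 mm long along x, 13 mm thick; origin on its underside, about its middle
- timer: Bystander: small white timer lying flat, 55 x 70 x 18 mm; origin under its centre
- tape_roll2: Bystander: second tan tape roll lying flat, 54 mm across, 30 mm high; origin under its centre
- swab_mug: Bystander: white mug 84 mm across, 95 mm high; origin under its centre
- scanner: Bystander: black handheld scanner lying flat, 130 x 66 x 30 mm; origin under its centre

How it is judged:
By the outcome, as a careful person would: the job done as asked, in the order asked, and still so for the second after the job is handed in, with the robot touching nothing.
It also fails if it takes over 64 s, if anything falls off the work surface, if the arm or the gripper's body presses on something with over 40 N, if the wrist force passes 120 N, or if a joint passes its speed limit or range.

ROBOT

A 6-joint arm with a two-finger parallel gripper is mounted at the origin on the work surface. World frame = base frame: x ahead of the robot, y to its left, z up, the work surface at z = 0. Lengths are in m, angles in rad, forces in N, time in s.
With the tool pointing down it reaches from about 0.4 to 0.925 m from the base axis. Payload 12.5 kg.
Tool frame: the origin (TCP) lies midway between the tips of the shut fingers; the grasp point (between the pads) lies 19 mm behind it; z points along the fingers, y is the direction in which the jaws open and shut (so a half turn about z gives the same grasp; the last joint's range is limited). The gripper opens to 95 mm and grips with 3 to 60 N. Pads are 20 mm wide; open, the fingers measure 119 mm over their backs; the gripper's body (75 mm by 180 mm) begins 59 mm behind the grasp point.
Start: joints at [-1.311, 0.491, 1.559, -0, 1.092, -0.106], TCP at [0.224, -0.584, 0.215] pointing down, gripper open.
Joint ranges: [-3.1, 3.1], [-0.84, 2.19], [0.05, 2.79], [-1.13, 4.28], [0.06, 2.93], [-2.69, 2.69]. Speed limits (rad/s): [2.22, 2.22, 2.79, 3.14, 3.14, 3.14].

INTERFACE

Orientations are given as a unit quaternion [x, y, z, w].
In Python, from bench import sense, snapshot, camera_params, sign_off gives the robot as it stands. The module is installed in compiled form; this text tells all that it offers.
- The arm moves only by the tool play_rows, never from a script. Its argument "commands" is a list of rows, each a list of 7 numbers: the shift along the tool's x, y, z in mm, then the turn, a rotation vector about the tool's x, y, z in rad, then the finger opening in mm, from 0 to 95.1. A call has 1 to 20 rows; each row shifts and turns the pose as measured when the row begins, along the tool's axes as they then stand; what a row does not reach is not made up. A row lasts 1/12 s, in which the tool goes at most 41.7 mm and 7.16 degrees, less where a joint would pass 70% of its speed; a pose out of reach is approached as far as the arm can. A call is refused whole if a number of a shift passes 41.7 or a number of a turn 0.125, either way. A call with a gripper value outside its range is refused whole. The fingers move at their own pace and stop on an object; "grip_force" is the grip in N (left out, the last holds). Time passes only in rows, so rows that do not move let the fingers close. It gives the time, the measured TCP pose, the force and the opening at its end, in the units of the state.
- sense(): the state, without advancing time (a new reading comes with each control period).
- snapshot(name): name is "side" or "top"; returns (picture, depth): 384x512x3 uint8, red, green, blue; 384x512 float32, m along the optical axis (not along the pixel's ray), 0 where there is no reading.
- camera_params(name): a dict with "vertical_fov" (degrees; the focal length in pixels is half the picture's height over the tangent of half this angle, whatever the lens; pixels are square), "cx", "cy" (the principal point, pixels), "R" (3x3) and "t" (3): a world point X has camera coordinates R X + t. Camera axes: x right, y down, z forward; pixel columns grow to the right and rows downward; lengths in m; the calibration is good to about 2 mm. A picture is of the moment at which its call begins. camera_params takes no time and is no camera call.
- sign_off(): hands the job in, once; it reports no verdict.
The state is a dict: "time_s": time; "qpos": joint angles; "dq": joint speeds; "joint_efforts": joint torques, N m; "tool_pos": TCP position; "tool_rot": TCP orientation; "ft_force": force on the tool from outside, world axes, zero at the start; "torque": the same for the moment, N m; "gripper_width": opening from 0.0 (shut) to 1.0 (fully open).
Only numpy, scipy, OpenCV 4.12 (cv2) and the standard library are available. Lean on these libraries where they do the work, as an engineer would, in place of code of your own. Each camera call takes 0.05 s, during which the arm holds its last target.

## Working session

There is one attempt and no reset: what is moved stays moved. The work goes in short steps, Python scripts to look and compute and a tool call to move; the robot and the scene stay as the last step left them, time stands still between calls to the robot, and variables do not carry over. Pictures are saved under pics/ and viewed, and the job is handed in when it is done.

Besides the shell and the picture viewer there is one more tool, called after "Call:" by a JSON object that holds its "api" and its "payload". play_rows: Moves the arm, as the interface text tells. Its arguments: {"type":"object","properties":{"commands":{"type":"array","items":{"type":"array","items":{"type":"number"}}},"grip_force":{"type":"number"}},"required":["commands"]}

```bash
mkdir -p pics; python3 - <<'E'
from bench import *
import cv2,numpy as np
s=sense();print(s)
for n in("side","top"):
    p,d=snapshot(n);cv2.imwrite(f"pics/{n}0.png",p[:,:,::-1]);np.savez(f"{n}0.npz",p=p,d=d);print(n,camera_params(n))
E
```

```text
{'time_s': 0.0, 'qpos': array([-1.31058583e+00,  4.91581045e-01,  1.55945277e+00,  1.38540922e-05,
        1.09172110e+00, -1.05576089e-01]), 'dq': array([ 1.85132760e-04,  1.69843795e-03, -8.54219006e-04,  3.49789402e-05,
       -4.10382811e-04, -1.41778718e-04]), 'joint_efforts': array([-2.44726492e-03, -6.12641859e+01, -2.58182877e+01,  6.92085782e-02,
        4.81831993e-02, -1.10019812e-04]), 'tool_pos': array([ 0.22352593, -0.58339342,  0.21404727]), 'tool_rot': array([ 9.83322005e-01,  1.81872197e-01, -3.87596883e-05, -5.79869681e-04]), 'ft_force': array([ 0.58447754, -0.02576961,  0.50569442]), 'torque': array([ 0.00680456, -0.03456654,  0.03509878]), 'gripper_width': 0.9982751490191542}
side {'vertical_fov': 44.22926689260642, 'cx': 249.10618128164825, 'cy': 192.24508641933747, 'R': array([[-0.94690684, -0.32124448, -0.01301604],
       [-0.19910831,  0.61772044, -0.76077417],
       [ 0.25243478, -0.71779067, -0.64888616]]), 't': array([0.52369912, 0.23759923, 1.24012458])}
top {'vertical_fov': 49.462139517327515, 'cx': 257.37911078471336, 'cy': 196.54628097364994, 'R': array([[ 0.01459949, -0.99967858,  0.02072659],
       [-0.98535016, -0.01790661, -0.16960073],
       [ 0.16991736, -0.01794687, -0.98529488]]), 't': array([-0.01953623,  0.57180012,  1.25968503])}
```

View pics/top0.png

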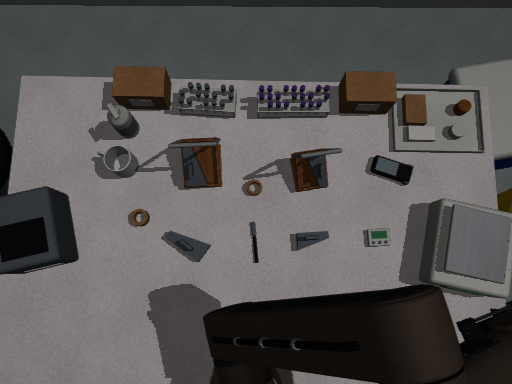

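View pics/side0.png

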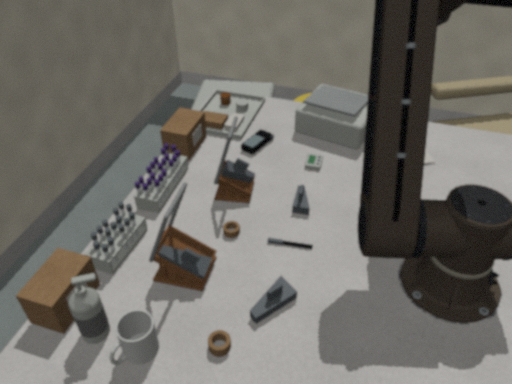

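The top view shows the long wedge near (187,246), the short wedge near (311,239), the large rack near (200,163) and the small rack near (310,170). The image's right is world -y and its up is +x. Next I'll enlarge the crops and look at the depth.

```bash
cat > h.py <<'E'
import numpy as np,cv2
from bench import camera_params
from scipy.spatial.transform import Rotation as Ro
def K(n):
    c=camera_params(n);f=192/np.tan(np.radians(c["vertical_fov"])/2);return f,c["cx"],c["cy"],np.array(c["R"]),np.array(c["t"])
def cloud(n,d):
    f,cx,cy,R,t=K(n);v,u=np.mgrid[0:384,0:512]
    P=np.stack([(u-cx)/f*d,(v-cy)/f*d,d],-1)
    X=(P-t)@R; X[d==0]=np.nan
    return X
def proj(n,X):
    f,cx,cy,R,t=K(n);c=np.atleast_2d(X)@R.T+t;return np.c_[f*c[:,0]/c[:,2]+cx,f*c[:,1]/c[:,2]+cy]
def ray(n,uv,z):
    f,cx,cy,R,t=K(n);uv=np.atleast_2d(uv);r=np.c_[(uv[:,0]-cx)/f,(uv[:,1]-cy)/f,np.ones(len(uv))]@R
    o=-R.T@t;return o+r*((z-o[2])/r[:,2])[:,None]
E
python3 - <<'E'
from h import *
t=np.load("top0.npz");s=np.load("side0.npz")
def crop(p,x0,x1,y0,y1,k):return cv2.resize(p[y0:y1,x0:x1,::-1],None,fx=k,fy=k,interpolation=cv2.INTER_CUBIC)
cv2.imwrite("pics/tw.png",cv2.convertScaleAbs(crop(t["p"],150,340,215,275,4),alpha=1.6))
cv2.imwrite("pics/tr.png",cv2.convertScaleAbs(crop(t["p"],160,350,125,205,4),alpha=1.6))
cv2.imwrite("pics/sr.png",cv2.convertScaleAbs(crop(s["p"],140,320,110,330,3)[:,:],alpha=1.6)[:600])
for n,d in(("top",t["d"]),("side",s["d"])):
    X=cloud(n,d);np.save(n+"X.npy",X)
    # desk height
    m=(abs(X[...,0]-.55)<.15)&(abs(X[...,1])<.3)&(abs(X[...,2])<.01);print(n,np.nanmedian(X[m][:,2]),np.nanstd(X[m][:,2]))
    for uv in [(187,246),(311,239),(200,163),(310,170)]:print(X[uv[1],uv[0]].round(3) if n=="top" else "")
E
```

```text
top 0.0001763078913626715 0.002873050400789738
[0.414 0.201 0.064]
[ 0.441 -0.176  0.063]
[0.677 0.173 0.05 ]
[ 0.663 -0.178  0.041]
side 0.0008141347680888837 0.0024722509364019023
```

View pics/tw.png

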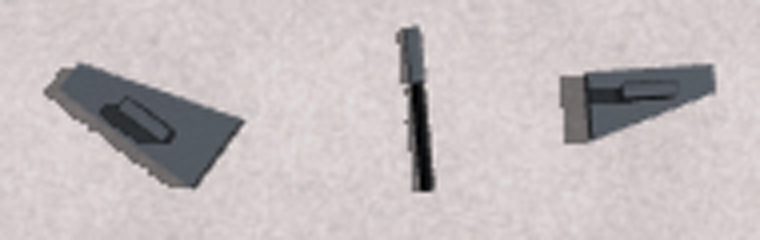

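View pics/tr.png

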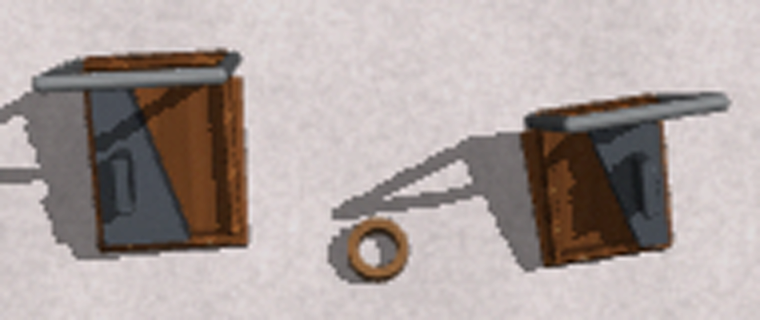

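View pics/sr.png

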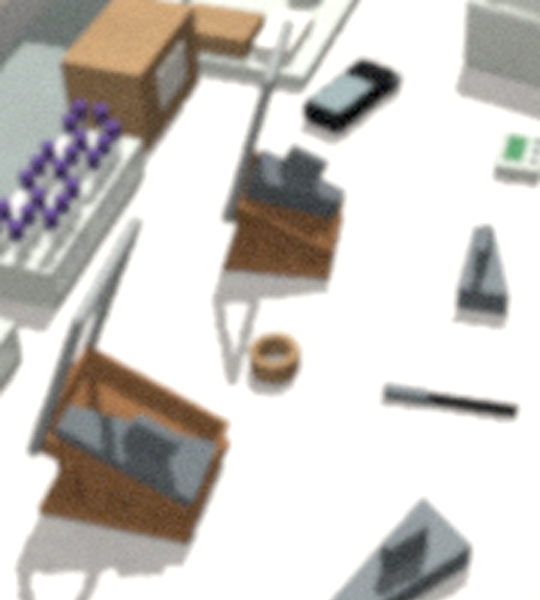

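```bash
python3 - <<'E'
from h import *
t=np.load("top0.npz");X=np.load("topX.npy");p=t["p"].astype(int)
hsv=cv2.cvtColor(t["p"],cv2.COLOR_RGB2HSV)
for nm,(x0,x1,y0,y1),L in(("long",(160,220,222,270),(130,66,26)),("short",(285,335,222,262),(100,54,22))):
    m=np.zeros((384,512),np.uint8)
    m[y0:y1,x0:x1]=((X[...,2]>.015)&(X[...,2]<.085))[y0:y1,x0:x1]
    c=max(cv2.findContours(m,cv2.RETR_EXTERNAL,cv2.CHAIN_APPROX_NONE)[0],key=cv2.contourArea)
    for e in(2.,2.5,3,4,5):
        q=cv2.approxPolyDP(cv2.convexHull(c),e,True)[:,0]
        if len(q)==4:break
    # refine lines
    pts=c[:,0].astype(float);W=[];cen=q.mean(0)
    lines=[]
    for i in range(4):
        a,b=q[i].astype(float),q[(i+1)%4].astype(float);n=np.array([-(b-a)[1],(b-a)[0]])/np.linalg.norm(b-a)
        s=(pts-a)@(b-a)/np.dot(b-a,b-a);k=(abs((pts-a)@n)<2)&(s>.1)&(s<.9)
        vx,vy,xx,yy=cv2.fitLine(pts[k].astype(np.float32),cv2.DIST_HUBER,0,.01,.01)[:,0]
        n=np.array([-vy,vx]);o=np.array([xx,yy]);
        if (cen-o)@n>0:n=-n
        lines.append((o+0.5*n*max(abs(n)),n))  # pixel-centre to border
    C=[]
    for i in range(4):
        (o1,n1),(o2,n2)=lines[i-1],lines[i]
        C.append(np.linalg.solve([n1,n2],[o1@n1,o2@n2]))
    C=np.array(C);Wd=ray("top",C,.030)
    print(nm,C.round(1).tolist());print((Wd*1e3).round(1));print("edges",[round(1e3*np.linalg.norm(Wd[(i+1)%4]-Wd[i]),1) for i in range(4)])
    E=[Wd[(i+1)%4]-Wd[i] for i in range(4)]
    print("dirs",[round(np.degrees(np.arctan2(e[1],e[0])),1) for e in E])
    r=m.astype(bool)&(X[...,2]>.05);print("rib",X[r].mean(0).round(4),np.median(X[r],0).round(4),r.sum(), "rib z max",np.nanmax(X[r][:,2]))
    tp=m.astype(bool)&(X[...,2]<.04)&(X[...,2]>.022);print("top z",np.median(X[tp][:,2]))
    rp=X[r][:,:2];u,s,v=np.linalg.svd(rp-rp.mean(0));print("rib dir",np.degrees(np.arctan2(v[0,1],v[0,0])), np.ptp((rp-rp.mean(0))@v.T,axis=0))
Xs=np.load("sideX.npy")
for nm,(ax,bx,ay,by) in(("long",(.58,.80,.08,.26)),("short",(.58,.80,-.28,-.08))):
  for n,Y,f in(("top",X,"top0"),("side",Xs,"side0")):
    q=np.load(f+".npz")["p"];h=cv2.cvtColor(q,cv2.COLOR_RGB2HSV)
    b=(Y[...,0]>ax)&(Y[...,0]<bx)&(Y[...,1]>ay)&(Y[...,1]<by)&(Y[...,2]>.02)&(Y[...,2]<.17)
    g=b&(h[...,1]<90)
    br=b&(h[...,1]>110)&(h[...,0]<20)
    print(nm,n,"gray",g.sum(),"brown",br.sum(), "brown bounds",np.percentile(Y[br],[1,99],axis=0).round(3).tolist())
    # ransac plane
    P=Y[g];best=None;rng=np.random.default_rng(0)
    for _ in range(2000):
        a=P[rng.choice(len(P),3,False)];nn=np.cross(a[1]-a[0],a[2]-a[0]);l=np.linalg.norm(nn)
        if l<1e-9:continue
        nn/=l; nn*=np.sign(nn[2]); 
        if nn[2]<.8:continue
        k=abs((P-a[0])@nn)<.003
        if best is None or k.sum()>best.sum():best=k
    Q=P[best];u,s,v=np.linalg.svd(Q-Q.mean(0));nn=v[2]*np.sign(v[2][2]);print("  plane",best.sum(),nn.round(3),"tilt",np.degrees(np.arccos(nn[2])).round(2),"yaw",np.degrees(np.arctan2(-nn[1],-nn[0])).round(2),Q.mean(0).round(4))
E
```

```text
long [[164.10000610351562, 236.60000610351562], [169.60000610351562, 230.1999969482422], [210.5, 244.39999389648438], [197.89999389648438, 262.20001220703125]]
[[443.1 278.7  30. ]
 [463.6 262.4  30. ]
 [421.4 133.4  30. ]
 [366.  170.5  30. ]]
edges [np.float64(26.2), np.float64(135.7), np.float64(66.6), np.float64(132.9)]
dirs [np.float64(-38.5), np.float64(-108.1), np.float64(146.2), np.float64(54.5)]
rib [0.4175 0.2038 0.0639] [0.417  0.2041 0.0642] 60 rib z max 0.0713821858452748
top z 0.029787447138221602
rib dir -124.9242041385714 [0.04277686 0.01169351]
short [[328.5, 230.10000610351562], [328.5, 237.5], [296.5, 250.3000030517578], [296.5, 232.8000030517578]]
[[ 472.  -236.4   30. ]
 [ 448.6 -236.1   30. ]
 [ 407.3 -135.2   30. ]
 [ 462.  -135.3   30. ]]
edges [np.float64(23.4), np.float64(109.0), np.float64(54.7), np.float64(101.6)]
dirs [np.float64(179.2), np.float64(112.3), np.float64(-0.1), np.float64(-84.4)]
rib [ 0.4464 -0.1787  0.0648] [ 0.4466 -0.1793  0.0656] 63 rib z max 0.0739718999432156
top z 0.030460540170329738
rib dir -84.40995430882636 [0.04276814 0.01236601]
long top gray 673 brown 900 brown bounds [[0.605, 0.113, 0.022], [0.745, 0.227, 0.108]]
  plane 392 [-0.474 -0.     0.881] tilt 28.29 yaw 0.05 [0.6545 0.1933 0.0763]
long side gray 1278 brown 1076 brown bounds [[0.603, 0.118, 0.022], [0.738, 0.233, 0.105]]
  plane 540 [-0.459 -0.07   0.886] tilt 27.66 yaw 8.66 [0.6536 0.2005 0.0773]
short top gray 448 brown 599 brown bounds [[0.601, -0.221, 0.022], [0.719, -0.126, 0.093]]
  plane 218 [-0.486 -0.04   0.873] tilt 29.18 yaw 4.72 [ 0.6616 -0.1967  0.0779]
short side gray 688 brown 457 brown bounds [[0.602, -0.198, 0.021], [0.695, -0.121, 0.084]]
  plane 186 [-0.482  0.022  0.876] tilt 28.83 yaw -2.56 [ 0.6552 -0.1904  0.0759]
```

```bash
python3 - <<'E'
from h import *
t=np.load("top0.npz")
def crop(p,x0,x1,y0,y1,k):
    im=cv2.convertScaleAbs(cv2.resize(p[y0:y1,x0:x1,::-1],None,fx=k,fy=k,interpolation=cv2.INTER_NEAREST),alpha=2.2)
    for u in range((x0+9)//10*10,x1,10):cv2.line(im,((u-x0)*k,0),((u-x0)*k,8),(0,0,255),2);cv2.putText(im,str(u),((u-x0)*k,20),0,.4,(0,0,255))
    for v in range((y0+9)//10*10,y1,10):cv2.line(im,(0,(v-y0)*k),(8,(v-y0)*k),(0,0,255),2);cv2.putText(im,str(v),(10,(v-y0)*k+4),0,.4,(0,0,255))
    return im
a=crop(t["p"],170,228,132,194,9);b=crop(t["p"],286,346,144,196,10)
cv2.imwrite("pics/zl.png",a);cv2.imwrite("pics/zs.png",b)
for n in("top","side"):
    f,cx,cy,R,tt=K(n);print(n,f,-R.T@tt)
E
```

```text
top 416.8423749771062 [0.34966621 0.01331645 1.33854385]
side 472.4927556813054 [0.23015169 0.9116154  0.99227552]
```

View pics/zl.png

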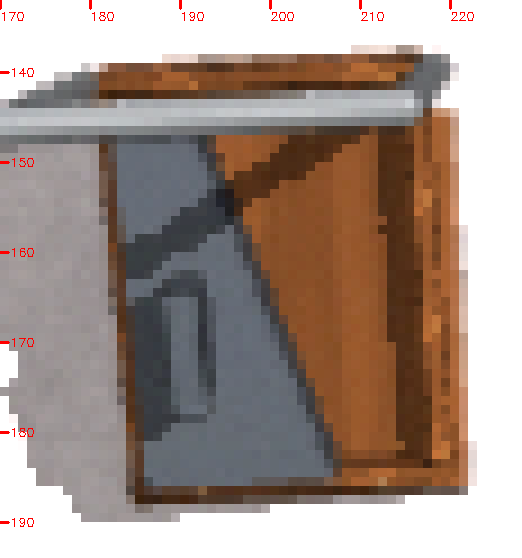

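View pics/zs.png

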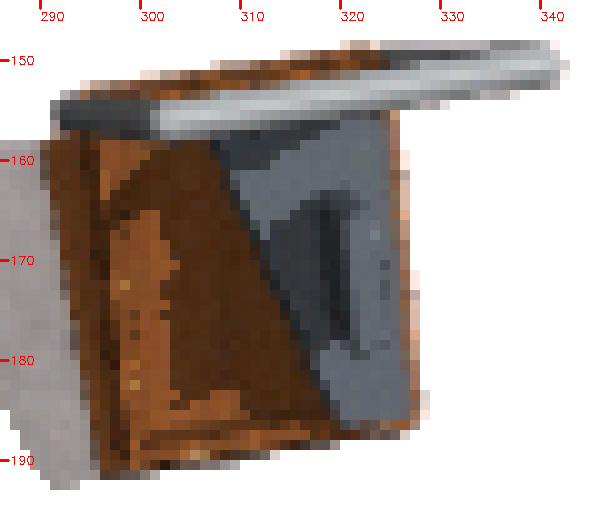

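The top zooms show the mates' top faces. The long mate's straight edge runs (182.6,147.5)→(186,185.3), with its head edge at v≈186. The short mate's straight edge runs (325,155.5)→(326.8,186), with its tail edge at v≈186.5. The bars cross at (170,145.4)–(216,143.6) and (301.5,156.2)–(341.5,150.8).

```bash
python3 - <<'E'
from h import *
Xt=np.load("topX.npy");Xs=np.load("sideX.npy")
f,cx,cy,R,t=K("top");o=-R.T@t
def castp(uv,p0,n):
    uv=np.atleast_2d(uv)-.5;r=np.c_[(uv[:,0]-cx)/f,(uv[:,1]-cy)/f,np.ones(len(uv))]@R
    return o+r*(((p0-o)@n)/(r@n))[:,None]
T=np.radians(28)
D={"long":dict(p=np.array([.654,.197,.0768]),st=[(182.6,147.5),(183.9,162),(186,185.3)],end=[(188,186.1),(204,185.3)],bar=[(171,145.4),(216,143.6)],fy=1,slant=[(191.9,147.5),(206.1,184.2)]),
"short":dict(p=np.array([.6585,-.193,.0770]),st=[(325,155.5),(326,171),(326.8,186)],end=[(321,187),(326,186.4)],bar=[(301.5,156.2),(341.5,150.8)],fy=-1,slant=[(309,162),(319.5,186.5)])}
for nm,d in D.items():
    yaw=0
    for it in range(4):
        n=np.array([-np.sin(T)*np.cos(yaw),-np.sin(T)*np.sin(yaw),np.cos(T)])
        S=castp(d["st"],d["p"],n);e=S[0]-S[-1];yaw=np.arctan2(e[1],e[0])
    B=castp(d["bar"],np.array([0,0,.24]),np.array([0,0,1.]));b=B[0]-B[1];yb=np.degrees(np.arctan2(b[1],b[0]))-90
    print(nm,"yaw straight",np.degrees(yaw).round(2),"yaw bar",yb.round(2),"barpts",B.round(4).tolist())
    E=castp(d["end"],d["p"],n);ee=E[0]-E[1];print(" end yaw",np.degrees(np.arctan2(ee[1],ee[0]))-90,E.round(4).tolist(),"S",S.round(4).tolist())
    Q=castp(d["slant"],d["p"],n);q=Q[0]-Q[1];
    # project to bay horizontal axes
    ex=np.array([np.cos(T)*np.cos(yaw),np.cos(T)*np.sin(yaw),np.sin(T)]);ey=np.array([-np.sin(yaw),np.cos(yaw),0]);
    print(" slant angle",np.degrees(np.arctan2(q@ey,q@ex)))
    for n2,Y in(("top",Xt),("side",Xs)):
        rel=Y-d["p"];h=rel@n;a=rel@ex;bb=rel@ey
        k=(h>.02)&(h<.045)&(abs(a)<.05)&(abs(bb)<.035)
        P=Y[k];kk=k&(h>.029);print("  rib",n2,k.sum(),P.mean(0).round(4),np.ptp(P@ex).round(3),np.ptp(P@ey).round(3),"top pts",Y[kk].mean(0).round(4),h[kk].mean().round(4))
E
```

```text
long yaw straight 3.55 yaw bar 3.58 barpts [[0.6774, 0.2318, 0.24], [0.685, 0.1098, 0.24]]
 end yaw 3.959140753692921 [[0.6028, 0.2098, 0.05], [0.6062, 0.1598, 0.0502]] S [[0.7109, 0.2225, 0.1078], [0.671, 0.2201, 0.0866], [0.6049, 0.216, 0.0514]]
 slant angle 16.40607485525116
  rib top 63 [0.639  0.1951 0.1066] 0.044 0.012 top pts [0.6374 0.1952 0.107 ] 0.0345
  rib side 132 [0.6364 0.2013 0.1033] 0.043 0.016 top pts [0.635  0.2    0.1064] 0.035
short yaw straight 8.53 yaw bar 9.05 barpts [[0.6543, -0.124, 0.24], [0.6718, -0.2338, 0.24]]
 end yaw 8.038712604995368 [[0.6079, -0.2093, 0.0491], [0.6101, -0.2253, 0.049]] S [[0.6979, -0.2147, 0.096], [0.6545, -0.2215, 0.0726], [0.6114, -0.2277, 0.0495]]
 slant angle 18.400506716037484
  rib top 70 [ 0.6446 -0.2028  0.1063] 0.043 0.013 top pts [ 0.6425 -0.2039  0.1075] 0.0351
  rib side 89 [ 0.6417 -0.1979  0.1032] 0.044 0.021 top pts [ 0.64   -0.1989  0.1063] 0.0349
```

```bash
cat > goal.py <<'E'
from h import *
from bench import sense
T=np.radians(28)
def bay(yawdeg):
    y=np.radians(yawdeg);ex=np.array([np.cos(T)*np.cos(y),np.cos(T)*np.sin(y),np.sin(T)]);ey=np.array([-np.sin(y),np.cos(y),0]);return np.c_[ex,ey,np.cross(ex,ey)]
def down(xdir):
    a=np.radians(xdir);x=np.array([np.cos(a),np.sin(a),0]);z=np.array([0,0,-1.]);return np.c_[x,np.cross(z,x),z]
BL=bay(3.55);CL=np.array([.635,.129,-.2744])   # bay centre in bay axes
BS=bay(8.6)
def placeR(B,sgn): # tool x = sgn*bay x, z=-n
    x=sgn*B[:,0];z=-B[:,2];return np.c_[x,np.cross(z,x),z]
def show(pos,R,grasp=True):
    """pos: grasp point goal"""
    s=sense();Rt=Ro.from_quat(s["tool_rot"]);p=s["tool_pos"];g=np.array(pos)+(R[:,2]*.019 if grasp else 0)
    d=Rt.inv().apply(g-p)*1e3;rv=(Rt.inv()*Ro.from_matrix(R)).as_rotvec()
    dg=R.T@(g-p)*1e3
    print("t",round(s["time_s"],2),"TCP",p.round(4),"w",round(s["gripper_width"],3),"F",s["ft_force"].round(1),"q",s["qpos"].round(2))
    print("shift now-axes mm",d.round(1),"goal-axes mm",dg.round(1),"turn",rv.round(3),"world mm",((g-p)*1e3).round(1))
E
python3 - <<'E'
from goal import *
C=BL@CL;print("long bay centre",C.round(4)); print("bar",(C+BL@[.09,0,.175]).round(4))
R=down(55);s=sense()
show((.45,-.2,.25),Ro.from_quat(s["tool_rot"]).as_matrix(),False)
show((.417,.204,.054),R)
E
```

```text
long bay centre [0.6802 0.1714 0.0558]
bar [0.6775 0.1713 0.2526]
t 0.1 TCP [ 0.2235 -0.5834  0.2141] w 0.999 F [-0.3  0.6 -0.2] q [-1.31  0.49  1.56 -0.    1.09 -0.11]
shift now-axes mm [ 348.6 -277.1  -35.6] goal-axes mm [ 348.6 -277.1  -35.6] turn [ 0.  0. -0.] world mm [226.5 383.4  35.9]
t 0.1 TCP [ 0.2235 -0.5834  0.2141] w 0.999 F [-0.3  0.6 -0.2] q [-1.31  0.49  1.56 -0.    1.09 -0.11]
shift now-axes mm [ 462.3 -666.   179.8] goal-axes mm [ 756.  -293.2  179.1] turn [-0.001 -0.    -0.594] world mm [ 193.5  787.4 -179.1]
```

Call:
{"api": "play_rows", "payload": {"commands": [[29, -23, -3, 0, 0, 0, 60], [29, -23, -3, 0, 0, 0, 60], [29, -23, -3, 0, 0, 0, 60], [29, -23, -3, 0, 0, 0, 60], [29, -23, -3, 0, 0, 0, 60], [29, -23, -3, 0, 0, 0, 60], [29, -23, -3, 0, 0, 0, 60], [29, -23, -3, 0, 0, 0, 60], [29, -23, -3, 0, 0, 0, 60], [29, -23, -3, 0, 0, 0, 60], [29, -23, -3, 0, 0, 0, 60], [29, -23, -3, 0, 0, 0, 60]], "grip_force": 30}}

```text
time_s: 1.1
tool_pos: [0.4542, -0.1889, 0.2478]
tool_rot: [0.984, 0.177, -0.002, -0.003]
ft_force: [0.8, -0.8, 0.2]
gripper_width: 0.629
```

```bash
python3 -c "
from goal import *
R=down(55);s=sense()
show((.417,.204,.200),Ro.from_quat(s['tool_rot']).as_matrix(),False)
show((.417,.204,.054),R)"
```

```text
t 1.1 TCP [ 0.4542 -0.1889  0.2478] w 0.629 F [ 0.8 -0.8  0.2] q [-0.53  0.27  1.83  0.    1.05  0.68]
shift now-axes mm [ 101.8 -381.    50.4] goal-axes mm [ 101.8 -381.    50.4] turn [0. 0. 0.] world mm [-37.2 392.9 -47.8]
t 1.1 TCP [ 0.4542 -0.1889  0.2478] w 0.629 F [ 0.8 -0.8  0.2] q [-0.53  0.27  1.83  0.    1.05  0.68]
shift now-axes mm [ 102.1 -379.8  215.4] goal-axes mm [ 300.5 -255.8  212.8] turn [-0.008 -0.001 -0.605] world mm [ -37.2  392.9 -212.8]
```

Call:
{"api": "play_rows", "payload": {"commands": [[8.5, -32, 4, 0, 0, 0, 50], [8.5, -32, 4, 0, 0, 0, 50], [8.5, -32, 4, 0, 0, 0, 50], [8.5, -32, 4, 0, 0, 0, 50], [8.5, -32, 4, 0, 0, 0, 50], [8.5, -32, 4, 0, 0, 0, 50], [8.5, -32, 4, 0, 0, 0, 50], [8.5, -32, 4, 0, 0, 0, 50], [8.5, -32, 4, 0, 0, 0, 50], [8.5, -32, 4, 0, 0, 0, 50], [8.5, -32, 4, 0, 0, 0, 50], [8, -28, 4, 0, 0, 0, 50], [0, 0, 0, 0, 0, -0.121, 50], [0, 0, 0, 0, 0, -0.121, 50], [0, 0, 0, 0, 0, -0.121, 50], [0, 0, 0, 0, 0, -0.121, 50], [0, 0, 0, 0, 0, -0.121, 50], [0, 0, 0, 0, 0, 0, 50]]}}

```text
time_s: 2.6
tool_pos: [0.4114, 0.2292, 0.1976]
tool_rot: [0.881, 0.472, -0.002, -0.004]
ft_force: [-0.4, 0.2, -0.7]
gripper_width: 0.525
```

```bash
python3 -c "
from goal import *
show((.417,.204,.054),down(55))"
```

```text
t 2.6 TCP [0.4114 0.2292 0.1976] w 0.525 F [-0.4  0.2 -0.7] q [0.36 0.3  1.94 0.01 0.91 0.95]
shift now-axes mm [-17.8  20.  162.4] goal-axes mm [-17.4  19.  162.6] turn [-0.009  0.     0.024] world mm [   5.6  -25.2 -162.6]
```

Call:
{"api": "play_rows", "payload": {"commands": [[-17.5, 19.5, 0, -0.009, 0, 0.024, 50], [0, 0, 30, 0, 0, 0, 50], [0, 0, 30, 0, 0, 0, 50], [0, 0, 30, 0, 0, 0, 50], [0, 0, 20, 0, 0, 0, 50], [0, 0, 0, 0, 0, 0, 50]]}}

```text
time_s: 3.1
tool_pos: [0.4199, 0.203, 0.0851]
tool_rot: [0.893, 0.45, 0.003, 0.001]
ft_force: [-0.9, 0.4, 0.2]
gripper_width: 0.524
```

```bash
python3 -c "
from goal import *
show((.417,.204,.054),down(55))
from bench import snapshot
p,d=snapshot('side');cv2.imwrite('pics/s1.png',cv2.resize(p[190:350,200:340,::-1],None,fx=4,fy=3.7))"
```

```text
t 3.1 TCP [0.4199 0.203  0.0851] w 0.524 F [-0.9  0.4  0.2] q [ 0.31  0.47  2.08 -0.    0.59  0.95]
shift now-axes mm [-1.1 -3.1 50. ] goal-axes mm [-0.8 -3.  50.1] turn [ 0.004 -0.005 -0.027] world mm [ -2.9   1.  -50.1]
```

View pics/s1.png

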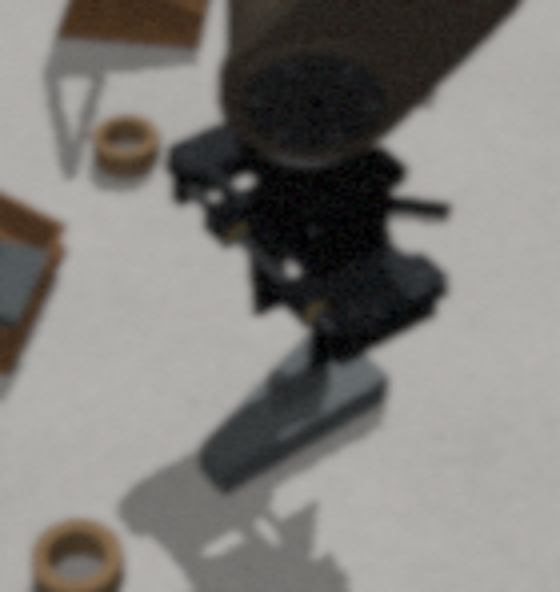

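The side view shows the fingers straddling the rib at about (300,370) in the crop. Next: correct, descend and grip.

Call:
{"api": "play_rows", "payload": {"commands": [[-1, -3, 0, 0.004, -0.005, -0.027, 50], [0, 0, 20, 0, 0, 0, 50], [0, 0, 20, 0, 0, 0, 50], [0, 0, 9, 0, 0, 0, 50], [0, 0, 0, 0, 0, 0, 50]]}}

```text
time_s: 3.57
tool_pos: [0.4201, 0.2057, 0.0422]
tool_rot: [0.887, 0.462, 0.004, 0.001]
ft_force: [-0.4, 0.3, -0.4]
gripper_width: 0.525
```

```bash
python3 -c "
from goal import *
show((.417,.204,.054),down(55))"
```

```text
t 3.57 TCP [0.4201 0.2057 0.0422] w 0.525 F [-0.4  0.3 -0.4] q [ 0.31  0.55  2.1  -0.    0.48  0.93]
shift now-axes mm [-3.2 -1.6  7.1] goal-axes mm [-3.2 -1.6  7.2] turn [ 0.006 -0.007  0.   ] world mm [-3.1 -1.7 -7.2]
```

Call:
{"api": "play_rows", "payload": {"commands": [[-3.2, -1.6, 4, 0.006, -0.007, 0, 40], [0, 0, 2, 0, 0, 0, 40], [0, 0, 0, 0, 0, 0, 40]]}}

```text
time_s: 3.82
tool_pos: [0.4177, 0.2044, 0.0384]
tool_rot: [0.887, 0.462, 0.001, -0.0]
ft_force: [0.5, 0.2, 0.2]
gripper_width: 0.43
```

```bash
python3 -c "
from goal import *
show((.417,.204,.054),down(55))"
```

```text
t 3.82 TCP [0.4177 0.2044 0.0384] w 0.43 F [0.5 0.2 0.2] q [0.31 0.56 2.11 0.   0.48 0.92]
shift now-axes mm [-0.8 -0.3  3.4] goal-axes mm [-0.7 -0.3  3.4] turn [ 0.001 -0.001  0.001] world mm [-0.7 -0.4 -3.4]
```

Call:
{"api": "play_rows", "payload": {"commands": [[0, 0, 2.5, 0, 0, 0, 30], [0, 0, 0, 0, 0, 0, 5], [0, 0, 0, 0, 0, 0, 5], [0, 0, 0, 0, 0, 0, 5], [0, 0, 0, 0, 0, 0, 5], [0, 0, 0, 0, 0, 0, 5], [0, 0, 0, 0, 0, 0, 5], [0, 0, 0, 0, 0, 0, 5]], "grip_force": 40}}

```text
time_s: 4.48
tool_pos: [0.4182, 0.2047, 0.0376]
tool_rot: [0.887, 0.462, 0.002, 0.0]
ft_force: [0.0, -0.5, -1.2]
gripper_width: 0.119
```

```bash
python3 -c "
from goal import *
show((.417,.204,.054),down(55))"
```

```text
t 4.48 TCP [0.4182 0.2047 0.0376] w 0.119 F [ 0.  -0.5 -1.2] q [0.31 0.56 2.11 0.   0.47 0.92]
shift now-axes mm [-1.3 -0.6  2.6] goal-axes mm [-1.2 -0.5  2.6] turn [ 0.002 -0.003  0.   ] world mm [-1.2 -0.7 -2.6]
```

Call:
{"api": "play_rows", "payload": {"commands": [[0, 0, -30, 0, 0, 0, 5], [0, 0, -30, 0, 0, 0, 5], [0, 0, -20, 0, 0, -0.12, 5], [0, 0, -20, 0, 0, -0.12, 5], [0, 0, -15, 0, 0, -0.12, 5], [0, 0, -10, 0, 0, -0.12, 5], [0, 0, -10, 0, 0, -0.12, 5], [0, 0, 0, 0, 0, -0.12, 5], [0, 0, 0, 0, 0, -0.12, 5], [0, 0, 0, 0, 0, -0.12, 5], [0, 0, 0, 0, 0, -0.12, 5], [0, 0, 0, 0, 0, -0.12, 5], [0, 0, 0, 0, 0, -0.12, 5], [0, 0, 0, 0, 0, -0.12, 5], [0, 0, 0, 0, 0, -0.12, 5], [0, 0, 0, 0, 0, -0.12, 5], [0, 0, 0, 0, 0, -0.12, 5], [0, 0, 0, 0, 0, -0.12, 5], [0, 0, 0, 0, 0, -0.12, 5], [0, 0, 0, 0, 0, 0, 5]]}}

```text
time_s: 6.15
tool_pos: [0.4153, 0.2028, 0.1771]
tool_rot: [0.028, 1.0, -0.001, -0.001]
ft_force: [-0.1, 0.6, -2.8]
gripper_width: 0.124
```

```bash
cat >> goal.py <<'E'
def tgtL(up=0,dx=-.0012,dz=.0026):  # grasp point goal for long
    return BL@(CL+np.array([.009+dx,-.024,.054+dz+up]))
RL=placeR(BL,-1)
E
python3 -c "
from goal import *
print(tgtL(.08),tgtL())
show(tgtL(.08),RL)"
```

```text
[0.62453714 0.14394727 0.18010614] [0.6620228  0.14627283 0.10947033]
t 6.15 TCP [0.4153 0.2028 0.1771] w 0.124 F [-0.1  0.6 -2.8] q [ 0.31  0.31  1.99 -0.    0.84 -1.2 ]
shift now-axes mm [-221.1  -45.9   13.3] goal-axes mm [-182.5  -71.7  112.7] turn [-0.03  -0.491 -0.116] world mm [218.1 -58.3 -13.8]
```

Call:
{"api": "play_rows", "payload": {"commands": [[0, 0, 0, -0.006, -0.098, -0.023, 5], [0, 0, 0, -0.006, -0.098, -0.023, 5], [0, 0, 0, -0.006, -0.098, -0.023, 5], [0, 0, 0, -0.006, -0.098, -0.023, 5], [0, 0, 0, -0.006, -0.098, -0.023, 5], [0, 0, 0, 0, 0, 0, 5], [-20, -8, 11, 0, 0, 0, 5], [-20, -8, 11, 0, 0, 0, 5], [-20, -8, 11, 0, 0, 0, 5], [-20, -8, 11, 0, 0, 0, 5], [-20, -8, 11, 0, 0, 0, 5], [-20, -8, 11, 0, 0, 0, 5], [-20, -8, 11, 0, 0, 0, 5], [0, 0, 0, 0, 0, 0, 5]]}}

```text
time_s: 7.32
tool_pos: [0.5843, 0.1474, 0.1676]
tool_rot: [-0.001, 0.976, 0.013, 0.219]
ft_force: [-0.7, -0.4, -1.9]
gripper_width: 0.123
```

```bash
python3 -c "
from goal import *
show(tgtL(.08),RL)"
```

```text
t 7.32 TCP [0.5843 0.1474 0.1676] w 0.123 F [-0.7 -0.4 -1.9] q [ 0.16  0.4   1.97 -0.13  0.33 -1.31]
shift now-axes mm [-42.6  -3.3  24.8] goal-axes mm [-41.2  -5.9  26.8] turn [-0.002 -0.046 -0.06 ] world mm [49.2 -2.9 -4.3]
```

Call:
{"api": "play_rows", "payload": {"commands": [[-14, -1, 8, -0.001, -0.02, -0.02, 5], [-14, -1, 8, -0.001, -0.02, -0.02, 5], [-14, -2, 9, 0, -0.01, -0.02, 5], [0, 0, 0, 0, 0, 0, 5]]}}

```text
time_s: 7.65
tool_pos: [0.6353, 0.1445, 0.1626]
tool_rot: [-0.024, 0.97, 0.011, 0.241]
ft_force: [-1.0, -1.0, -1.2]
gripper_width: 0.127
```

```bash
python3 -c "
from goal import *
show(tgtL(.08),RL)"
```

```text
t 7.65 TCP [0.6353 0.1445 0.1626] w 0.127 F [-1.  -1.  -1.2] q [ 0.13  0.46  1.89 -0.1   0.31 -1.4 ]
shift now-axes mm [ 1.3  0.2 -1.6] goal-axes mm [ 1.3  0.2 -1.6] turn [ 0.004 -0.002 -0.013] world mm [-1.9  0.   0.8]
```

Excellent. I'll settle here and look from both cameras to check the held wedge against the mate.

Call:
{"api": "play_rows", "payload": {"commands": [[1, 0, 18, 0.004, -0.002, -0.013, 5], [0, 0, 0, 0, 0, 0, 5]]}}

```text
time_s: 7.82
tool_pos: [0.6425, 0.1453, 0.1457]
tool_rot: [-0.027, 0.97, 0.009, 0.24]
ft_force: [-0.9, 0.1, -2.5]
gripper_width: 0.123
```

```bash
python3 -c "
from goal import *
from bench import snapshot
show(tgtL(.06),RL)
for n,(a,b,c,d) in (('top',(165,235,125,200)),('side',(130,240,170,300))):
    p,dd=snapshot(n);np.savez(n+'2.npz',p=p,d=dd)
    cv2.imwrite('pics/%s2.png'%n,cv2.convertScaleAbs(cv2.resize(p[c:d,a:b,::-1],None,fx=600/(d-c)*.98,fy=600/(d-c)*.98),alpha=1.8))
"
```

```text
t 7.82 TCP [0.6425 0.1453 0.1457] w 0.123 F [-0.9  0.1 -2.5] q [ 0.14  0.49  1.89 -0.12  0.28 -1.38]
shift now-axes mm [-0.3 -0.2  0.2] goal-axes mm [-0.3 -0.2  0.2] turn [ 0.002 -0.003 -0.006] world mm [ 0.3 -0.2 -0. ]
```

View pics/top2.png

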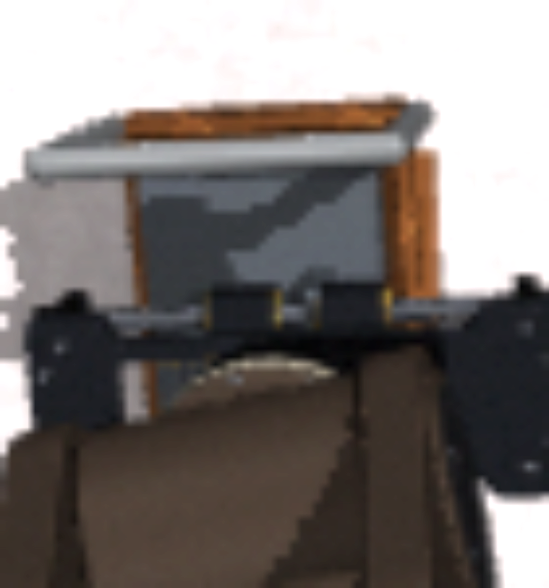

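View pics/side2.png

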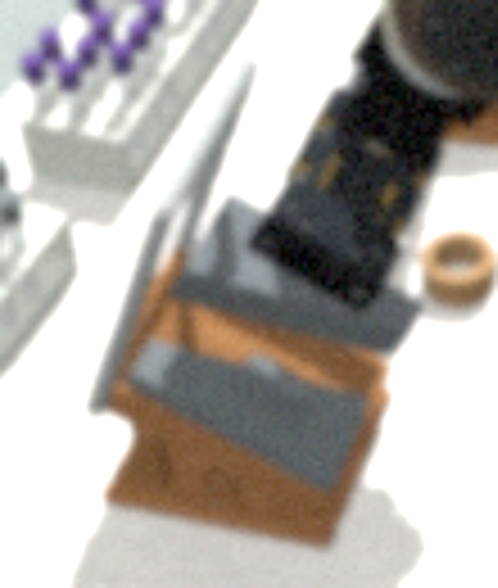

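```bash
python3 -c "
from goal import *
f,cx,cy,R,t=K('top');o=-R.T@t
uv=np.array([[165+385/7.84-.5,125+215/7.84-.5],[165+386/7.84-.5,125+265/7.84-.5]])
r=np.c_[(uv-[cx,cy])/f,np.ones(2)]@R;n=BL[:,2];h=CL[2]+.09
X=o+r*((h-o@n)/(r@n))[:,None];print('straight edge bay',((X@BL-CL)*1e3).round(1))
d=np.load('top2.npz')['d'];Y=(cloud('top',d)@BL-CL)*1e3
m=(Y[...,2]>75)&(Y[...,2]<105)&(Y[...,0]>30)&(Y[...,0]<100)&(abs(Y[...,1])<70);Q=Y[m];print(len(Q),'z',np.median(Q[:,2]),'y',np.percentile(Q[:,1],[1,5,95,99]),'x',np.percentile(Q[:,0],[5,95,99]))
d=np.load('side2.npz')['d'];Y=(cloud('side',d)@BL-CL)*1e3
m=(Y[...,2]>80)&(Y[...,2]<98)&(Y[...,0]>20)&(Y[...,0]<100)&(abs(Y[...,1])<70);Q=Y[m];print(len(Q),'z',np.median(Q[:,2]),'y',np.percentile(Q[:,1],[1,5,95,99]),'x',np.percentile(Q[:,0],[5,95,98,99]))
m=(Y[...,2]>60)&(Y[...,2]<120)&(Y[...,0]>-110)&(Y[...,0]<100)&(abs(Y[...,1])<50);Q=Y[m];print(len(Q),'x range',np.percentile(Q[:,0],[.5,1,2,98,99,99.5]))
"
```

```text
straight edge bay [[ 47.9 -49.9  90. ]
 [ 28.8 -49.   90. ]]
270 z 89.89466500464387 y [-51.39121367 -46.70782803  12.22008196  54.63320427] x [32.00044016 63.65432172 83.05047576]
334 z 92.52858239119425 y [-55.36762656 -50.80474754  65.5413871   68.69943508] x [23.68436372 76.44961471 79.22222596 80.02071999]
857 x range [-67.06714987 -66.15008582 -64.67061475  61.35917846  62.15006265
  62.34263619]
```

```bash
python3 -c "
from goal import *
f,cx,cy,R,t=K('top');o=-R.T@t;n=BL[:,2]
def c(uv,z):
    uv=np.array(uv)-.5;r=np.c_[(uv-[cx,cy])/f,np.ones(len(uv))]@R
    return ((o+r*((CL[2]+z-o@n)/(r@n))[:,None])@BL-CL)*1e3
z=lambda x,y:(170+x/9,132+y/9)
print('right rim inner',c([z(412,200),z(421,300),z(432,440)],.018).round(1))
print('right outer',c([z(450,200),z(457,440)],.018).round(1))
print('left rim inner=mate',c([z(125,270)],.03).round(1))
print('left rim outer',c([z(103,200),z(118,330),z(132,470)],.018).round(1))
print('lower rim in/out',c([z(370,460),z(300,490)],.018).round(1))
d=np.load('side2.npz')['d'];Y=(cloud('side',d)@BL-CL)*1e3
for lo,hi in((-60,-40),(40,58)):
  m=(Y[...,2]>65)&(Y[...,2]<86)&(Y[...,0]>lo)&(Y[...,0]<hi)&(Y[...,1]>-60)&(Y[...,1]<60);Q=Y[m];print(lo,len(Q),'slant face y',np.percentile(Q[:,1],[10,50,90]),np.median(Q[:,0]))
  Q=Q
d=np.load('side0.npz')['d'];Y=(cloud('side',d)@BL-CL)*1e3
m=(Y[...,2]>15)&(Y[...,2]<21)&(abs(Y[...,0])<60)&(Y[...,1]>-70)&(Y[...,1]<-40);print('side: right wall y',np.percentile(Y[m][:,1],[5,50,95]))
m=(Y[...,2]>2)&(Y[...,2]<14)&(abs(Y[...,0])<60)&(Y[...,1]>-70)&(Y[...,1]<-40);print('side: right inner face y',np.percentile(Y[m][:,1],[5,50,95]),m.sum())
m=(Y[...,2]>2)&(Y[...,2]<12)&(abs(Y[...,0])<50)&(Y[...,1]>40)&(Y[...,1]<70);print('side: left outer face y',np.percentile(Y[m][:,1],[5,50,95]),m.sum())
"
```

```text
right rim inner [[ 26.7 -49.4  18. ]
 [ -8.7 -50.3  18. ]
 [-59.4 -51.   18. ]]
right outer [[ 26.2 -62.5  18. ]
 [-59.8 -59.7  18. ]]
left rim inner=mate [[ 9.  49.2 30. ]]
left rim outer [[ 31.1  56.3  18. ]
 [-15.   55.2  18. ]
 [-65.7  54.8  18. ]]
lower rim in/out [[-65.8 -28.8  18. ]
 [-75.7  -3.4  18. ]]
-60 35 slant face y [-18.04902907 -14.07142001 -11.05517927] -49.990303935113836
40 37 slant face y [13.01995223 15.62536309 18.23135817] 48.51284249249732
side: right wall y [-54.65313388 -49.95576819 -46.0884593 ]
side: right inner face y [-50.82334101 -47.96873375 -42.0567399 ] 137
side: left outer face y [55.16529863 57.50474804 59.77016813] 87
```

Call:
{"api": "play_rows", "payload": {"commands": [[-1.5, 1.5, 4, 0.002, -0.003, -0.006, 5], [0, 0, 14, 0, 0, 0, 5], [0, 0, 12, 0, 0, 0, 5], [0, 0, 8, 0, 0, 0, 5], [0, 0, 0, 0, 0, 0, 5]]}}

```text
time_s: 8.33
tool_pos: [0.6622, 0.1493, 0.1148]
tool_rot: [-0.029, 0.969, 0.008, 0.244]
ft_force: [-1.2, -0.2, -2.5]
gripper_width: 0.123
```

```bash
python3 -c "
from goal import *
show(tgtL(0)+BL@[.0015,.0015,0],RL)
from bench import snapshot
p,dd=snapshot('side');np.savez('side3.npz',p=p,d=dd);a,b,c,d=130,240,190,300
cv2.imwrite('pics/side3.png',cv2.convertScaleAbs(cv2.resize(p[c:d,a:b,::-1],None,fx=5,fy=5),alpha=1.8))
"
```

```text
t 8.33 TCP [0.6622 0.1493 0.1148] w 0.123 F [-1.2 -0.2 -2.5] q [ 0.14  0.56  1.87 -0.16  0.22 -1.35]
shift now-axes mm [ 1.4 -1.6 23.5] goal-axes mm [ 1.3 -1.5 23.5] turn [ 0.001  0.004 -0.002] world mm [ 10.   -0.9 -21.4]
```

View pics/side3.png

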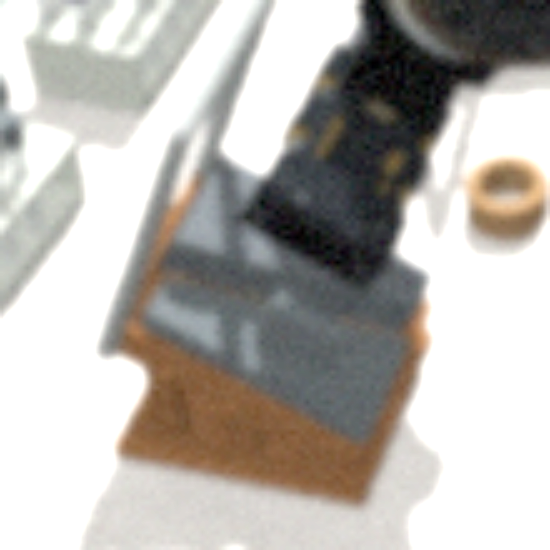

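The side view shows the held wedge parallel to the mate and just above it, with a thin brown gap between them along (150,275)–(410,330). Next I'll ease it down.

Call:
{"api": "play_rows", "payload": {"commands": [[1.2, -1.4, 6, 0.001, 0.004, -0.002, 5], [0, 0, 6, 0, 0, 0, 5], [0, 0, 4, 0, 0, 0, 5], [0, 0, 0, 0, 0, 0, 5]]}}

```text
time_s: 8.72
tool_pos: [0.6691, 0.1482, 0.099]
tool_rot: [-0.03, 0.97, 0.008, 0.241]
ft_force: [-0.5, -0.2, -1.8]
gripper_width: 0.124
```

```bash
python3 -c "
from goal import *
show(tgtL(0)+BL@[.0015,.0015,0],RL)"
```

```text
t 8.72 TCP [0.6691 0.1482 0.099 ] w 0.124 F [-0.5 -0.2 -1.8] q [ 0.14  0.59  1.86 -0.17  0.21 -1.34]
shift now-axes mm [-0.1  0.1  6.4] goal-axes mm [-0.1  0.1  6.4] turn [ 0.    -0.001 -0.   ] world mm [ 3.1  0.2 -5.6]
```

Call:
{"api": "play_rows", "payload": {"commands": [[0, 0, 3, 0, 0, 0, 5], [0, 0, 3, 0, 0, 0, 5], [0, 0, 2, 0, 0, 0, 5], [0, 0, 0, 0, 0, 0, 5]]}}

```text
time_s: 9.05
tool_pos: [0.673, 0.1483, 0.0935]
tool_rot: [-0.03, 0.97, 0.007, 0.242]
ft_force: [0.8, 0.3, -1.1]
gripper_width: 0.126
```

```bash
python3 -c "
from goal import *
show(tgtL(0)+BL@[.0015,.0015,0],RL)"
```

```text
t 9.05 TCP [0.673  0.1483 0.0935] w 0.126 F [ 0.8  0.3 -1.1] q [ 0.13  0.6   1.85 -0.18  0.2  -1.33]
shift now-axes mm [ 0.8  0.2 -0.3] goal-axes mm [ 0.8  0.2 -0.3] turn [-0.     0.001 -0.   ] world mm [-0.9  0.1 -0.1]
```

Call:
{"api": "play_rows", "payload": {"commands": [[0, 0, 1.5, 0, 0, 0, 5], [0, 0, 1.5, 0, 0, 0, 5], [0, 0, 0, 0, 0, 0, 5]]}}

```text
time_s: 9.3
tool_pos: [0.6734, 0.1482, 0.0939]
tool_rot: [-0.03, 0.97, 0.007, 0.243]
ft_force: [0.1, 0.2, -1.6]
gripper_width: 0.125
```

```bash
python3 -c "
from goal import *
show(tgtL(0)+BL@[.0015,.0015,0],RL);print(BL.T@sense()['ft_force'])"
```

```text
t 9.3 TCP [0.6734 0.1482 0.0939] w 0.125 F [ 0.1  0.2 -1.6] q [ 0.13  0.6   1.85 -0.18  0.2  -1.33]
shift now-axes mm [ 1.4  0.3 -0.1] goal-axes mm [ 1.4  0.3 -0.1] turn [-0.001  0.003 -0.   ] world mm [-1.3  0.2 -0.6]
[-0.61064869  0.20080885 -1.44769841]
```

Call:
{"api": "play_rows", "payload": {"commands": [[1, 0, 4, 0, 0, 0, 5], [0, 0, 2, 0, 0, 0, 5]]}}

```text
time_s: 9.47
tool_pos: [0.675, 0.1482, 0.0929]
tool_rot: [-0.03, 0.969, 0.007, 0.245]
ft_force: [-23.3, -1.4, 19.7]
gripper_width: 0.124
```

```bash
python3 -c "
from goal import *
show(tgtL(0)+BL@[.0015,.0015,0],RL);print(BL.T@sense()['ft_force'])"
```

```text
t 9.47 TCP [0.675  0.1482 0.0929] w 0.124 F [-23.3  -1.4  19.7] q [ 0.13  0.61  1.85 -0.19  0.19 -1.32]
shift now-axes mm [ 2.2  0.3 -1.8] goal-axes mm [ 2.2  0.3 -1.8] turn [-0.001  0.007  0.   ] world mm [-2.8  0.2  0.5]
[-11.40548431   0.04573562  28.37102162]
```

Call:
{"api": "play_rows", "payload": {"commands": [[2, 0, -1, 0, 0.006, 0, 5], [0, 0, 0, 0, 0, 0, 5]]}}

```text
time_s: 9.63
tool_pos: [0.6727, 0.1481, 0.0938]
tool_rot: [-0.03, 0.97, 0.007, 0.243]
ft_force: [0.0, 0.9, -1.4]
gripper_width: 0.125
```

```bash
python3 -c "
from goal import *
show(tgtL(0)+BL@[.0015,.0015,0],RL);print(BL.T@sense()['ft_force'])"
```

```text
t 9.63 TCP [0.6727 0.1481 0.0938] w 0.125 F [ 0.   0.9 -1.4] q [ 0.13  0.6   1.86 -0.18  0.2  -1.33]
shift now-axes mm [0.6 0.3 0.1] goal-axes mm [0.6 0.3 0.1] turn [-0.001  0.002  0.   ] world mm [-0.5  0.3 -0.4]
[-0.59423241  0.94389409 -1.28122819]
```

It's about 1–2 mm off the floor, so I'll release it here with a small opening.

Call:
{"api": "play_rows", "payload": {"commands": [[0, 0, 2, 0, 0, 0, 5], [0, 0, 0, 0, 0, 0, 26], [0, 0, 0, 0, 0, 0, 26], [0, 0, 0, 0, 0, 0, 26], [0, 0, 0, 0, 0, 0, 26], [0, 0, -15, 0, 0, 0, 26], [0, 0, -25, 0, 0, 0, 26], [0, 0, -30, 0, 0, 0, 26], [0, 0, -30, 0, 0, 0, 26], [0, 0, 0, 0, 0, 0, 26]]}}

```text
time_s: 10.47
tool_pos: [0.6266, 0.1452, 0.1791]
tool_rot: [-0.03, 0.97, 0.007, 0.242]
ft_force: [1.5, 0.2, 0.5]
gripper_width: 0.272
```

```bash
python3 -c "
from goal import *
from bench import snapshot
show(tgtL(.08),RL)
p,dd=snapshot('side');np.savez('side4.npz',p=p,d=dd);a,b,c,d=130,240,190,300
cv2.imwrite('pics/side4.png',cv2.convertScaleAbs(cv2.resize(p[c:d,a:b,::-1],None,fx=5,fy=5),alpha=1.8))
"
```

```text
t 10.47 TCP [0.6266 0.1452 0.1791] w 0.272 F [1.5 0.2 0.5] q [ 0.14  0.43  1.9  -0.11  0.33 -1.39]
shift now-axes mm [ 1.4 -1.1 17.1] goal-axes mm [ 1.4 -1.1 17.1] turn [-0. -0. -0.] world mm [  6.8  -0.7 -15.7]
```

View pics/side4.png

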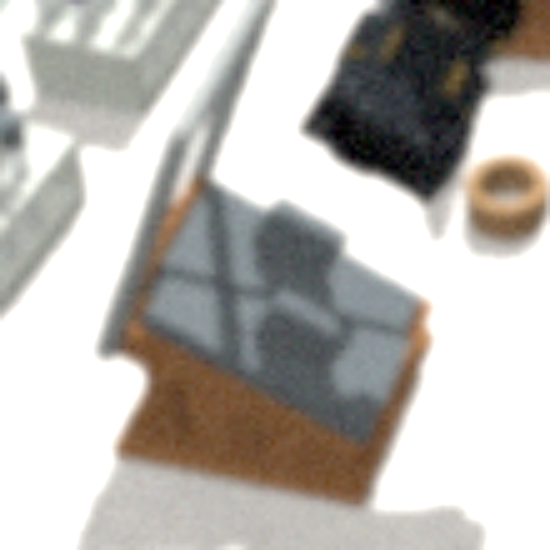

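The long wedge lies flat beside its mate, with the seam along (150,270)–(410,335). On to the short one.

Call:
{"api": "play_rows", "payload": {"commands": [[20, -10, -25, 0, 0, 0, 40], [25, -10, -25, 0, 0, 0, 40], [30, -10, -20, 0, 0, 0, 40], [30, -10, 0, 0, 0, 0, 40], [30, -20, 0, 0, 0.098, 0.06, 40], [10, -30, 0, 0, 0.098, 0.1, 40], [10, -30, 0, 0, 0.098, 0.12, 40], [0, -30, 0, 0, 0.098, 0.12, 40], [0, -30, 0, 0, 0.098, 0.12, 40], [0, 0, 0, 0, 0, 0.12, 40], [0, 0, 0, 0, 0, 0.12, 40], [0, 0, 0, 0, 0, 0.12, 40], [0, 0, 0, 0, 0, 0, 40]]}}

```text
time_s: 11.6
tool_pos: [0.4398, -0.0506, 0.1516]
tool_rot: [0.363, 0.93, 0.052, 0.01]
ft_force: [-0.4, -0.7, -0.0]
gripper_width: 0.422
```

```bash
python3 -c "
from goal import *
show((.447,-.1795,.2),down(95.6))
show((.447,-.1795,.2),Ro.from_quat(sense()['tool_rot']).as_matrix())"
```

```text
t 11.6 TCP [ 0.4398 -0.0506  0.1516] w 0.422 F [-0.4 -0.7 -0. ] q [-0.33  0.31  2.09  0.16  0.72 -1.27]
shift now-axes mm [-91.9 -86.3 -40.3] goal-axes mm [-129.    -5.4  -29.4] turn [ 0.093 -0.055  0.728] world mm [   7.2 -128.9   29.4]
t 11.6 TCP [ 0.4398 -0.0506  0.1516] w 0.422 F [-0.4 -0.7 -0. ] q [-0.33  0.31  2.09  0.16  0.72 -1.27]
shift now-axes mm [-91.6 -84.3 -40.2] goal-axes mm [-91.6 -84.3 -40.2] turn [ 0. -0.  0.] world mm [   8.3 -127.2   29.5]
```

Call:
{"api": "play_rows", "payload": {"commands": [[-18, -17, -8, 0, 0, 0, 40], [-18, -17, -8, 0, 0, 0, 40], [-18, -17, -8, 0, 0, 0, 40], [-18, -17, -8, 0, 0, 0, 40], [-18, -17, -8, 0, 0, 0, 40], [0, 0, 0, 0.015, -0.01, 0.12, 40], [0, 0, 0, 0.015, -0.01, 0.12, 40], [0, 0, 0, 0.015, -0.01, 0.12, 40], [0, 0, 0, 0.015, -0.01, 0.12, 40], [0, 0, 0, 0.015, -0.01, 0.12, 40], [0, 0, 0, 0.015, -0.01, 0.12, 40], [0, 0, 0, 0, 0, 0, 40]]}}

```text
time_s: 12.6
tool_pos: [0.4494, -0.1851, 0.1738]
tool_rot: [0.661, 0.751, -0.004, 0.002]
ft_force: [0.9, 0.3, 0.3]
gripper_width: 0.424
```

```bash
python3 -c "
from goal import *
show((.447,-.1795,.054),down(95.6))"
```

```text
t 12.6 TCP [ 0.4494 -0.1851  0.1738] w 0.424 F [0.9 0.3 0.3] q [-0.52  0.35  1.94 -0.01  0.85 -0.64]
shift now-axes mm [  6.9  -1.1 138.7] goal-axes mm [  5.8  -1.8 138.8] turn [-0.004  0.008  0.03 ] world mm [  -2.4    5.6 -138.8]
```

Call:
{"api": "play_rows", "payload": {"commands": [[6, -1.5, 0, -0.004, 0.008, 0.03, 40], [0, 0, 30, 0, 0, 0, 40], [0, 0, 30, 0, 0, 0, 40], [0, 0, 30, 0, 0, 0, 40], [0, 0, 10, 0, 0, 0, 40], [0, 0, 0, 0, 0, 0, 40]]}}

```text
time_s: 13.1
tool_pos: [0.4493, -0.1791, 0.0688]
tool_rot: [0.654, 0.756, 0.002, 0.002]
ft_force: [-0.3, 0.0, -0.2]
gripper_width: 0.419
```

```bash
python3 -c "
from goal import *
show((.447,-.1795,.054),down(95.6))
from bench import snapshot
p,d=snapshot('side');np.savez('side5.npz',p=p,d=d);cv2.imwrite('pics/s5.png',cv2.convertScaleAbs(cv2.resize(p[130:250,200:350,::-1],None,fx=5,fy=5),alpha=1.6))"
```

```text
t 13.1 TCP [ 0.4493 -0.1791  0.0688] w 0.419 F [-0.3  0.  -0.2] q [-0.52  0.51  2.05  0.    0.58 -0.67]
shift now-axes mm [ 0.  -2.5 33.8] goal-axes mm [-0.1 -2.3 33.8] turn [0.005 0.    0.047] world mm [ -2.3  -0.4 -33.8]
```

View pics/s5.png

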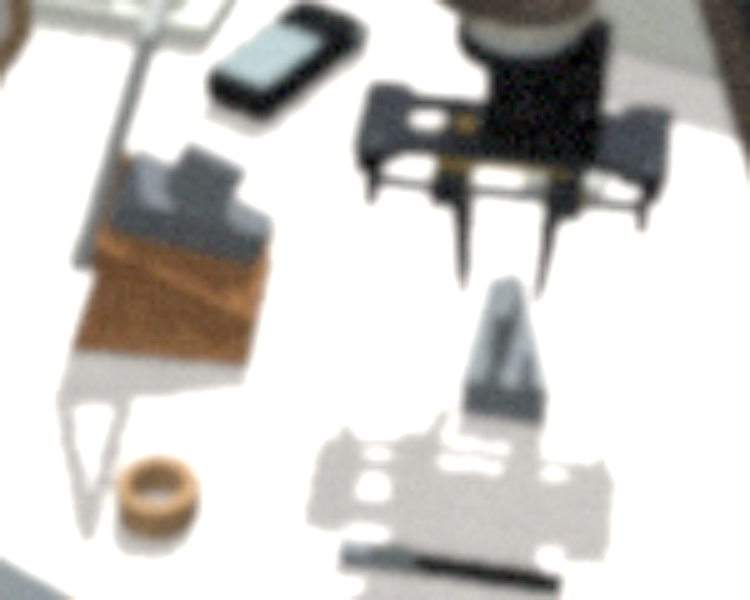

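```bash
python3 -c "
from goal import *
uv=proj('side',np.array([[.447,-.1795,.066],[.447,-.1795,.054],[.4493,-.1791,.0688],[.447+.0021,-.1795-.0219,.066],[.447-.0021,-.1795+.0219,.066]]))
print(((uv-[200,130])*5).round(0))"
```

```text
[[504. 291.]
 [503. 306.]
 [500. 287.]
 [509. 268.]
 [498. 314.]]
```

```bash
python3 -c "
from goal import *
a=np.radians(95.6);ex=np.array([np.cos(a),np.sin(a),0]);ey=np.array([-ex[1],ex[0],0]);o=np.array([.447,-.1795,0])
L=[(-57,-19,30),(-57,3,30),(43,-19,30),(43,35,30),(-22,0,66),(22,0,66),(43,-19,0),(43,35,0)]
P=np.array([o+ex*x/1e3+ey*y/1e3+[0,0,z/1e3] for x,y,z in L])
uv=proj('side',P);print(((uv-[200,130])*5).round(0).tolist())
im=cv2.convertScaleAbs(np.load('side5.npz')['p'][:,:,::-1].copy(),alpha=1.6)
im=cv2.resize(im[170:220,275:330],None,fx=10,fy=10,interpolation=0)
for q in uv: cv2.circle(im,tuple(int(v) for v in ((q-[275,170]+.5)*10)),5,(0,0,255),-1)
cv2.imwrite('pics/s6.png',im)"
```

```text
[[484.0, 274.0], [518.0, 278.0], [459.0, 376.0], [547.0, 389.0], [509.0, 268.0], [498.0, 314.0], [457.0, 413.0], [544.0, 425.0]]
```

View pics/s6.png

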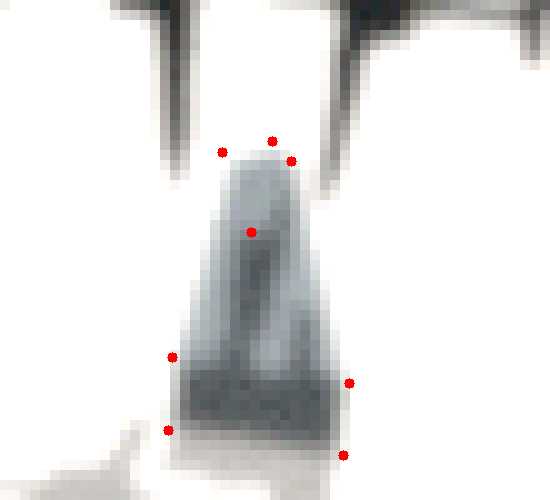

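The side zoom agrees with the predicted corners to about 1 px (head edge 180–338, tail 235–300). I'll go down and grip.

Call:
{"api": "play_rows", "payload": {"commands": [[0, -2.4, 4, 0.005, 0, 0.047, 40], [0, 0, 15, 0, 0, 0, 40], [0, 0, 13, 0, 0, 0, 40], [0, 0, 4, 0, 0, 0, 40], [0, 0, 0, 0, 0, 0, 40]]}}

```text
time_s: 13.57
tool_pos: [0.4493, -0.1808, 0.0358]
tool_rot: [0.665, 0.747, 0.001, 0.003]
ft_force: [-0.4, 0.0, 0.8]
gripper_width: 0.422
```

```bash
python3 -c "
from goal import *
show((.447,-.1795,.054),down(95.6))"
```

```text
t 13.57 TCP [ 0.4493 -0.1808  0.0358] w 0.422 F [-0.4  0.   0.8] q [-0.52  0.58  2.07  0.    0.49 -0.63]
shift now-axes mm [ 1.5 -2.2  0.7] goal-axes mm [ 1.5 -2.2  0.8] turn [0.005 0.003 0.017] world mm [-2.3  1.3 -0.8]
```

Call:
{"api": "play_rows", "payload": {"commands": [[2, -3, -1, 0.005, 0.003, 0.017, 30], [0, 0, 0, 0, 0, 0, 30], [0, 0, 0, 0, 0, 0, 5], [0, 0, 0, 0, 0, 0, 5], [0, 0, 0, 0, 0, 0, 5], [0, 0, 0, 0, 0, 0, 5], [0, 0, 0, 0, 0, 0, 5], [0, 0, 0, 0, 0, 0, 5]]}}

```text
time_s: 14.23
tool_pos: [0.4472, -0.1797, 0.0407]
tool_rot: [0.67, 0.742, 0.0, 0.002]
ft_force: [-0.7, 0.1, -1.1]
gripper_width: 0.128
```

```bash
cat >> goal.py <<'E'
CS=None
E
python3 -c "
from goal import *
show((.447,-.1795,.054),down(95.6))
# short bay centre from mate: edges and ribs
ex,ey,n=BS.T
for nm,p in (('tailE0',(.6079,-.2093,.0491)),('tailE1',(.6101,-.2253,.049)),('S0',(.6979,-.2147,.096)),('S2',(.6114,-.2277,.0495)),('ribtop_top',(.6425,-.2039,.1075)),('rib_top',(.6446,-.2028,.1063)),('ribtop_side',(.64,-.1989,.1063)),('rib_side',(.6417,-.1979,.1032)),('planeT',(.6616,-.1967,.0779)),('planeS',(.6552,-.1904,.0759))):
    print(nm,(np.array(p)@BS*1e3).round(1))"
```

```text
t 14.23 TCP [ 0.4472 -0.1797  0.0407] w 0.128 F [-0.7  0.1 -1.1] q [-0.52  0.56  2.07 -0.    0.5  -0.62]
shift now-axes mm [ 0.2 -0.2  5.7] goal-axes mm [ 0.2 -0.2  5.7] turn [0.004 0.003 0.003] world mm [-0.2  0.2 -5.7]
tailE0 [ 526.1 -297.8 -224.1]
tailE1 [ 525.9 -314.  -224.1]
S0 [ 626.  -316.6 -224.1]
S2 [ 526.9 -316.6 -224.1]
ribtop_top [ 584.5 -297.7 -189. ]
rib_top [ 585.9 -296.9 -191.1]
ribtop_side [ 582.4 -292.4 -189.3]
rib_side [ 582.5 -291.6 -192.9]
planeT [ 588.2 -293.4 -224.5]
planeS [ 582.5 -286.2 -223.8]
```

```bash
cat >> goal.py <<'E'
CS=np.array([.5807,-.2735,-.2542])
def tgtS(up=0,dx=0.,dz=.0057):
    return BS@(CS+np.array([-.007+dx,.019,.054+dz+up]))
RS=placeR(BS,-1)
E
python3 -c "
from goal import *
f,cx,cy,R,t=K('top');o=-R.T@t;n=BS[:,2]
print('centre',BS@CS,'bar',BS@(CS+[.09,0,.175]))
def c(uv,z):
    uv=np.array(uv)-.5;r=np.c_[(uv-[cx,cy])/f,np.ones(len(uv))]@R
    return ((o+r*((CS[2]+z-o@n)/(r@n))[:,None])@BS-CS)*1e3
z=lambda x,y:(286+x/10,144+y/10)
print('left rim outer',c([z(48,200),z(90,430)],.018).round(1))
print('left rim inner/face top',c([z(72,200),z(110,430)],.018).round(1))
print('left floor line',c([z(95,200),z(130,430)],.0).round(1))
print('right outer',c([z(403,180),z(420,400)],.018).round(1))
print('lower out',c([z(200,465),z(350,438)],.018).round(1))
b=np.array([[301.5,156.2],[341.5,150.8]])-.5
r=np.c_[(b-[cx,cy])/f,np.ones(2)]@R;zz=(BS@(CS+[.09,0,.175]))[2];print('bar seen',(o+r*((zz-o[2])/r[:,2])[:,None]))
print(tgtS())
show(tgtS(.08),RS)
"
```

```text
centre [ 0.66585853 -0.17590846  0.04817686] bar [ 0.66319656 -0.17631105  0.24494513]
left rim outer [[ 29.1  63.3  18. ]
 [-47.3  56.3  18. ]]
left rim inner/face top [[ 28.2  55.8  18. ]
 [-48.1  49.9  18. ]]
left floor line [[ 22.5  45.9   0. ]
 [-54.8  40.8  -0. ]]
right outer [[ 21.  -48.8  18. ]
 [-51.6 -50.   18. ]]
lower out [[-63.7  22.1  18. ]
 [-61.2 -26.7  18. ]]
bar seen [[ 0.65290645 -0.12337346  0.24494513]
 [ 0.67032369 -0.23271953  0.24494513]]
[ 0.6291939  -0.16223741  0.09760253]
t 14.23 TCP [ 0.4472 -0.1797  0.0407] w 0.128 F [-0.7  0.1 -1.1] q [-0.52  0.56  2.07 -0.    0.5  -0.62]
shift now-axes mm [  -2.8  154.6 -110.2] goal-axes mm [-187.9  -10.   -25.6] turn [-0.394 -0.371 -1.584] world mm [153.6  13.1 110.8]
```

```bash
sed -i 's/CS=np.array.*/CS=np.array([.5799,-.2743,-.2542])/' goal.py; tail -6 goal.py
```

```text
RL=placeR(BL,-1)
CS=None
CS=np.array([.5799,-.2743,-.2542])
def tgtS(up=0,dx=0.,dz=.0057):
    return BS@(CS+np.array([-.007+dx,.019,.054+dz+up]))
RS=placeR(BS,-1)
```

Call:
{"api": "play_rows", "payload": {"commands": [[0, 0, -30, 0, 0, 0, 5], [0, 0, -30, 0, 0, 0, 5], [0, 0, -20, 0, 0, -0.12, 5], [0, 0, -20, 0, 0, -0.12, 5], [0, 0, -15, 0, 0, -0.12, 5], [0, 0, -10, 0, 0, -0.12, 5], [0, 0, -5, 0, 0, -0.12, 5], [0, 0, 0, 0, 0, -0.12, 5], [0, 0, 0, 0, 0, -0.12, 5], [0, 0, 0, 0, 0, -0.12, 5], [0, 0, 0, 0, 0, -0.12, 5], [0, 0, 0, 0, 0, -0.12, 5], [0, 0, 0, 0, 0, -0.12, 5], [0, 0, 0, 0, 0, 0, 5]]}}

```text
time_s: 15.4
tool_pos: [0.4452, -0.1784, 0.1761]
tool_rot: [0.047, 0.999, -0.0, 0.0]
ft_force: [-0.2, -0.2, -2.1]
gripper_width: 0.126
```

```bash
python3 -c "
from goal import *
show(tgtS(.08),RS)"
```

```text
t 15.4 TCP [ 0.4452 -0.1784  0.1761] w 0.126 F [-0.2 -0.2 -2.1] q [-0.52  0.34  1.95  0.    0.85 -2.  ]
shift now-axes mm [-153.4   25.6   25. ] goal-axes mm [-125.2  -12.3   94.8] turn [-0.06  -0.486 -0.24 ] world mm [155.1  11.  -25. ]
```

Call:
{"api": "play_rows", "payload": {"commands": [[0, 0, 0, -0.012, -0.097, -0.048, 5], [0, 0, 0, -0.012, -0.097, -0.048, 5], [0, 0, 0, -0.012, -0.097, -0.048, 5], [0, 0, 0, -0.012, -0.097, -0.048, 5], [0, 0, 0, -0.012, -0.097, -0.048, 5], [0, 0, 0, 0, 0, 0, 5], [-17, -2, 13, 0, 0, 0, 5], [-17, -2, 13, 0, 0, 0, 5], [-17, -2, 13, 0, 0, 0, 5], [-17, -2, 13, 0, 0, 0, 5], [-17, -2, 13, 0, 0, 0, 5], [0, 0, 0, 0, 0, 0, 5]]}}

```text
time_s: 16.4
tool_pos: [0.5723, -0.1621, 0.173]
tool_rot: [-0.027, 0.979, 0.007, 0.203]
ft_force: [-1.0, 0.3, -2.8]
gripper_width: 0.126
```

```bash
python3 -c "
from goal import *
show(tgtS(.06),RS)"
```

```text
t 16.4 TCP [ 0.5723 -0.1621  0.173 ] w 0.126 F [-1.   0.3 -2.8] q [-0.48  0.39  1.95  0.45  0.49 -2.48]
shift now-axes mm [-18.2  -6.1  51. ] goal-axes mm [-13.5  -9.4  52. ] turn [-0.038 -0.079 -0.086] world mm [ 37.3  -3.9 -39.6]
```

```bash
cat > kin.py <<'E'
from goal import *
def Rk(q):
    e=Ro.from_euler
    return (e('z',q[0])*e('y',q[1]+q[2])*e('z',q[3])*e('y',q[4])*e('z',q[5])).as_matrix()
E
python3 - <<'E'
from kin import *
s=sense();Rt=Ro.from_quat(s["tool_rot"]).as_matrix()
print((Rk(s["qpos"]).T@Rt).round(3), s["qpos"].round(3))
M=np.round(Rk(s["qpos"]).T@Rt)
# solve wrist at goal for assumed j1, j23
for j1,j23 in((-.48,2.34),(-.45,2.38),(-.43,2.42),(-.43,2.46),(-.42,2.5)):
    A=(Ro.from_euler('z',j1)*Ro.from_euler('y',j23)).as_matrix()
    W=A.T@RS@M.T
    for o in Ro.from_matrix(W).as_euler('ZYZ')[None]:
        print(j1,j23,o.round(3))
E
```

```text
[[ 0. -1. -0.]
 [ 1.  0. -0.]
 [ 0. -0.  1.]] [-0.483  0.392  1.947  0.453  0.49  -2.477]
-0.48 2.34 [ 0.641  0.481 -2.728]
-0.45 2.38 [ 0.678  0.436 -2.745]
-0.43 2.42 [ 0.728  0.397 -2.784]
-0.43 2.46 [ 0.797  0.368 -2.858]
-0.42 2.5 [ 0.875  0.337 -2.932]
```

Joint 6 would need about -2.8 to place the wedge with this grasp, and its limit is -2.69. So I'll set the short wedge back on the desk, turn the gripper half round and regrasp.

Call:
{"api": "play_rows", "payload": {"commands": [[17, 2, -13, 0, 0, 0, 5], [17, 2, -13, 0, 0, 0, 5], [17, 2, -13, 0, 0, 0, 5], [17, 2, -13, 0, 0, 0, 5], [17, 2, -13, 0, 0, 0, 5], [0, 0, 0, 0.01, 0.1, 0.12, 5], [0, 0, 0, 0.01, 0.1, 0.12, 5], [0, 0, 0, 0.02, 0.1, 0.12, 5], [0, 0, 0, 0.02, 0.1, 0.12, 5], [0, 0, 0, 0, 0, 0.12, 5], [0, 0, 0, 0, 0, 0.12, 5], [0, 0, 0, 0, 0, 0.12, 5], [0, 0, 0, 0, 0, 0.12, 5], [0, 0, 0, 0, 0, 0.12, 5], [0, 0, 0, 0, 0, 0, 5]]}}

```text
time_s: 17.65
tool_pos: [0.456, -0.1571, 0.1929]
tool_rot: [0.437, 0.897, 0.035, 0.046]
ft_force: [0.8, 0.5, -0.9]
gripper_width: 0.123
```

```bash
python3 -c "
from goal import *
show((.447,-.1795,.0597),down(120))"
```

```text
t 17.65 TCP [ 0.456  -0.1571  0.1929] w 0.123 F [ 0.8  0.5 -0.9] q [-0.51  0.28  1.99  0.11  0.79 -1.25]
shift now-axes mm [ -4.1 -36.5 149.7] goal-axes mm [-14.9 -19.  152.2] turn [0.107 0.045 0.14 ] world mm [  -9.   -22.4 -152.2]
```

Call:
{"api": "play_rows", "payload": {"commands": [[0, 0, 0, 0.053, 0.022, 0.07, 5], [0, 0, 0, 0.053, 0.022, 0.07, 5], [-8, -10, 0, 0, 0, 0, 5], [-7, -9, 0, 0, 0, 0, 5], [0, 0, 30, 0, 0, 0, 5], [0, 0, 30, 0, 0, 0, 5], [0, 0, 30, 0, 0, 0, 5], [0, 0, 25, 0, 0, 0, 5], [0, 0, 0, 0, 0, 0, 5]]}}

```text
time_s: 18.4
tool_pos: [0.4424, -0.1849, 0.075]
tool_rot: [0.495, 0.869, -0.003, -0.0]
ft_force: [-1.1, -0.3, -1.4]
gripper_width: 0.126
```

```bash
python3 -c "
from goal import *
show((.447,-.1795,.0597),down(120))"
```

```text
t 18.4 TCP [ 0.4424 -0.1849  0.075 ] w 0.126 F [-1.1 -0.3 -1.4] q [-0.53  0.5   2.05 -0.01  0.59 -1.05]
shift now-axes mm [ 2.4  6.9 34.3] goal-axes mm [ 2.4  6.6 34.3] turn [-0.006  0.003  0.01 ] world mm [  4.6   5.4 -34.3]
```

Call:
{"api": "play_rows", "payload": {"commands": [[0, 0, 12, -0.006, 0.003, 0, 5], [0, 0, 12, 0, 0, 0, 5], [0, 0, 8, 0, 0, 0, 5], [0, 0, 0, 0, 0, 0, 5]]}}

```text
time_s: 18.73
tool_pos: [0.4415, -0.1867, 0.0439]
tool_rot: [0.494, 0.87, -0.0, -0.0]
ft_force: [-0.1, -0.1, -1.2]
gripper_width: 0.126
```

```bash
python3 -c "
from goal import *
show((.447,-.1795,.0597),down(120))"
```

```text
t 18.73 TCP [ 0.4415 -0.1867  0.0439] w 0.126 F [-0.1 -0.1 -1.2] q [-0.54  0.56  2.07 -0.    0.52 -1.08]
shift now-axes mm [3.4 8.4 3.2] goal-axes mm [3.5 8.3 3.2] turn [-0.    -0.001  0.015] world mm [ 5.5  7.2 -3.2]
```

Call:
{"api": "play_rows", "payload": {"commands": [[0, 0, 4, 0, 0, 0, 5], [0, 0, 0, 0, 0, 0, 5], [0, 0, 0, 0, 0, 0, 40], [0, 0, 0, 0, 0, 0, 40], [0, 0, 0, 0, 0, 0, 40], [0, 0, 0, 0, 0, 0, 40], [0, 0, -20, 0, 0, 0, 40], [0, 0, -25, 0, 0, 0, 40], [0, 0, -15, 0, 0, 0.12, 40], [0, 0, 0, 0, 0, 0.12, 40], [0, 0, 0, 0, 0, 0.12, 40], [0, 0, 0, 0, 0, 0.12, 40], [0, 0, 0, 0, 0, 0.12, 40], [0, 0, 0, 0, 0, 0.12, 40], [0, 0, 0, 0, 0, 0.12, 40], [0, 0, 0, 0, 0, 0.12, 40], [0, 0, 0, 0, 0, 0.12, 40], [0, 0, 0, 0, 0, 0.12, 40], [0, 0, 0, 0, 0, 0.12, 40]]}}

```text
time_s: 20.32
tool_pos: [0.4432, -0.1874, 0.1101]
tool_rot: [0.932, 0.363, 0.003, 0.004]
ft_force: [-0.2, 0.6, 1.4]
gripper_width: 0.421
```

Call:
{"api": "play_rows", "payload": {"commands": [[0, 0, 0, 0, 0, 0.12, 40], [0, 0, 0, 0, 0, 0.12, 40], [0, 0, 0, 0, 0, 0.12, 40], [0, 0, 0, 0, 0, 0.12, 40], [0, 0, 0, 0, 0, 0.12, 40], [0, 0, 0, 0, 0, 0.12, 40], [0, 0, 0, 0, 0, 0.12, 40], [0, 0, 0, 0, 0, 0.12, 40], [0, 0, 0, 0, 0, 0.12, 40], [0, 0, 0, 0, 0, 0.12, 40], [0, 0, 0, 0, 0, 0.12, 40], [0, 0, 0, 0, 0, 0.12, 40], [0, 0, 0, 0, 0, 0.12, 40], [0, 0, 0, 0, 0, 0, 40]]}}

```text
time_s: 21.48
tool_pos: [0.4434, -0.1867, 0.1132]
tool_rot: [0.903, -0.43, 0.006, 0.001]
ft_force: [0.6, -0.2, -0.9]
gripper_width: 0.422
```

```bash
python3 -c "
from goal import *
show((.4415,-.1867,.058),down(-59.3))
from bench import snapshot
p,d=snapshot('side');np.savez('side7.npz',p=p,d=d);cv2.imwrite('pics/s7.png',cv2.convertScaleAbs(cv2.resize(p[130:250,200:350,::-1],None,fx=5,fy=5),alpha=1.6))"
```

```text
t 21.48 TCP [ 0.4434 -0.1867  0.1132] w 0.422 F [ 0.6 -0.2 -0.9] q [-0.54  0.43  2.02 -0.    0.68  1.92]
shift now-axes mm [-2.1  1.8 74.2] goal-axes mm [-1.   1.7 74.2] turn [-0.005 -0.012  0.147] world mm [ -1.9  -0.  -74.2]
```

View pics/s7.png

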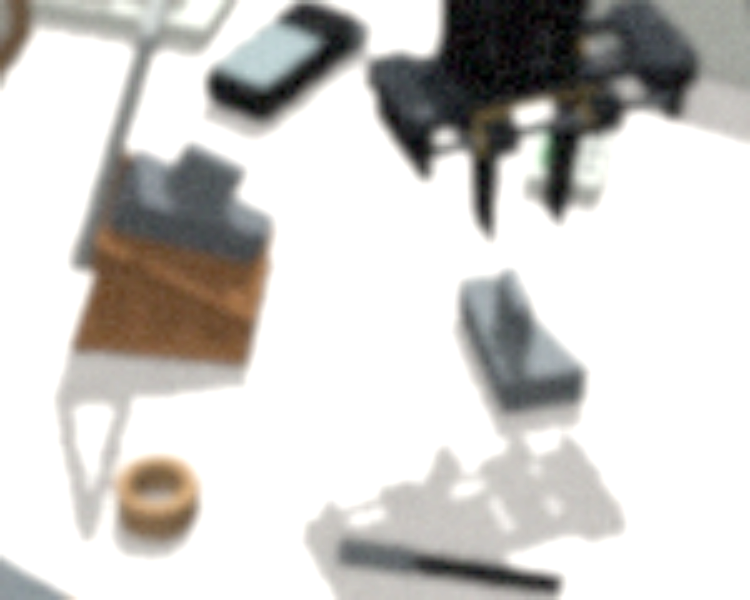

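The wedge stands flat with its rib near (515,315) in the crop, undisturbed. Now the regrasp.

Call:
{"api": "play_rows", "payload": {"commands": [[0, 0, 0, -0.005, -0.012, 0.08, 40], [-1, 1.7, 0, 0, 0, 0.067, 40], [0, 0, 25, 0, 0, 0, 40], [0, 0, 25, 0, 0, 0, 40], [0, 0, 12, 0, 0, 0, 40], [0, 0, 0, 0, 0, 0, 40]]}}

```text
time_s: 22.03
tool_pos: [0.4427, -0.1875, 0.0512]
tool_rot: [0.876, -0.482, 0.003, 0.0]
ft_force: [0.2, -0.1, 0.4]
gripper_width: 0.419
```

```bash
python3 -c "
from goal import *
show((.4415,-.1867,.056),down(-59.3))"
```

```text
t 22.03 TCP [ 0.4427 -0.1875  0.0512] w 0.419 F [ 0.2 -0.1  0.4] q [-0.54  0.54  2.07 -0.    0.53  2.04]
shift now-axes mm [-1.4  0.7 14.2] goal-axes mm [-1.3  0.7 14.2] turn [-0.002 -0.005  0.03 ] world mm [ -1.2   0.8 -14.2]
```

Call:
{"api": "play_rows", "payload": {"commands": [[-2, 1, 8, -0.002, -0.005, 0.03, 40], [0, 0, 7, 0, 0, 0, 40], [0, 0, 0, 0, 0, 0, 30], [0, 0, 0, 0, 0, 0, 5], [0, 0, 0, 0, 0, 0, 5], [0, 0, 0, 0, 0, 0, 5], [0, 0, 0, 0, 0, 0, 5], [0, 0, 0, 0, 0, 0, 5], [0, 0, 0, 0, 0, 0, 5]]}}

```text
time_s: 22.78
tool_pos: [0.4419, -0.1868, 0.0377]
tool_rot: [0.871, -0.492, 0.001, -0.0]
ft_force: [0.2, -0.3, -1.1]
gripper_width: 0.123
```

```bash
python3 -c "
from goal import *
show((.4415,-.1867,.056),down(-59.3))"
```

```text
t 22.78 TCP [ 0.4419 -0.1868  0.0377] w 0.123 F [ 0.2 -0.3 -1.1] q [-0.54  0.57  2.08  0.    0.5   2.06]
shift now-axes mm [-0.3  0.3  0.7] goal-axes mm [-0.3  0.3  0.7] turn [-0.002 -0.003  0.006] world mm [-0.4  0.1 -0.7]
```

Call:
{"api": "play_rows", "payload": {"commands": [[0, 0, -30, 0, 0, 0, 5], [0, 0, -30, 0, 0, 0, 5], [0, 0, -20, 0, 0, -0.12, 5], [0, 0, -20, 0, 0, -0.12, 5], [0, 0, -15, 0, 0, -0.12, 5], [0, 0, -10, 0, 0, -0.12, 5], [0, 0, -10, 0, 0, -0.12, 5], [0, 0, 0, 0, 0, -0.12, 5], [0, 0, 0, 0, 0, -0.12, 5], [0, 0, 0, 0, 0, -0.12, 5], [0, 0, 0, 0, 0, -0.12, 5], [0, 0, 0, 0, 0, 0, 5]]}}

```text
time_s: 23.78
tool_pos: [0.4402, -0.1858, 0.1806]
tool_rot: [0.999, 0.048, 0.001, 0.001]
ft_force: [-0.1, 0.4, -2.1]
gripper_width: 0.125
```

```bash
sed -i 's/^RS=.*/RS=placeR(BS,1)/; s/dz=.0057/dz=.0027/' goal.py; python3 -c "
from goal import *
show(tgtS(.08),RS)"
```

```text
t 23.78 TCP [ 0.4402 -0.1858  0.1806] w 0.125 F [-0.1  0.4 -2.1] q [-0.54  0.33  1.95  0.    0.86  0.94]
shift now-axes mm [162.4  -3.1  32.5] goal-axes mm [128.3   5.7 104.7] turn [ 0.015  0.487 -0.052] world mm [161.5  18.6 -32.2]
```

Call:
{"api": "play_rows", "payload": {"commands": [[0, 0, 0, 0.003, 0.1, -0.012, 5], [0, 0, 0, 0.003, 0.1, -0.012, 5], [0, 0, 0, 0.003, 0.1, -0.012, 5], [0, 0, 0, 0.003, 0.1, -0.012, 5], [0, 0, 0, 0.003, 0.1, -0.012, 5], [0, 0, 0, 0, 0, 0, 5], [17, 1, 13, 0, 0, 0, 5], [17, 1, 13, 0, 0, 0, 5], [17, 1, 13, 0, 0, 0, 5], [17, 1, 13, 0, 0, 0, 5], [17, 1, 13, 0, 0, 0, 5], [17, 1, 13, 0, 0, 0, 5], [0, 0, 0, 0, 0, 0, 5]]}}

```text
time_s: 24.87
tool_pos: [0.5717, -0.1744, 0.1526]
tool_rot: [0.976, 0.048, 0.213, -0.02]
ft_force: [-0.4, 0.7, -1.7]
gripper_width: 0.129
```

```bash
python3 -c "
from goal import *
show(tgtS(.06),RS)"
```

```text
t 24.87 TCP [ 0.5717 -0.1744  0.1526] w 0.129 F [-0.4  0.7 -1.7] q [-0.53  0.43  1.96  0.6   0.48  0.45]
shift now-axes mm [27.1 -4.2 36.6] goal-axes mm [25.2 -2.7 38.1] turn [ 0.004  0.058 -0.052] world mm [ 39.3   8.6 -21.8]
```

Call:
{"api": "play_rows", "payload": {"commands": [[13, -1.5, 18, 0.004, 0.04, -0.03, 5], [12, -1.5, 18, 0, 0.02, -0.022, 5], [0, 0, 0, 0, 0, 0, 5]]}}

```text
time_s: 25.12
tool_pos: [0.6113, -0.1655, 0.1305]
tool_rot: [0.968, 0.07, 0.241, -0.019]
ft_force: [-1.0, 1.1, -1.1]
gripper_width: 0.126
```

```bash
python3 -c "
from goal import *
show(tgtS(.06),RS)"
```

```text
t 25.12 TCP [ 0.6113 -0.1655  0.1305] w 0.126 F [-1.   1.1 -1.1] q [-0.49  0.5   1.94  0.78  0.41  0.26]
shift now-axes mm [-0.2  0.3 -0.4] goal-axes mm [-0.2  0.3 -0.4] turn [-0.    -0.    -0.006] world mm [-0.3 -0.3  0.3]
```

Right on target. Both cameras for a relative check:

```bash
python3 -c "
from goal import *
from bench import snapshot
for n,(a,b,c,d) in (('top',(280,350,125,200)),('side',(195,265,130,210))):
    p,dd=snapshot(n);np.savez(n+'8.npz',p=p,d=dd)
    k=7
    cv2.imwrite('pics/%s8.png'%n,cv2.convertScaleAbs(cv2.resize(p[c:d,a:b,::-1],None,fx=k,fy=k),alpha=1.8))
show(tgtS(.06),RS)
"
```

```text
t 25.22 TCP [ 0.6098 -0.1658  0.1318] w 0.124 F [-0.7  0.3 -1.3] q [-0.49  0.5   1.94  0.78  0.41  0.26]
shift now-axes mm [0.6 0.2 1.5] goal-axes mm [0.6 0.2 1.5] turn [-0.     0.    -0.007] world mm [ 1.2 -0.  -1. ]
```

View pics/top8.png

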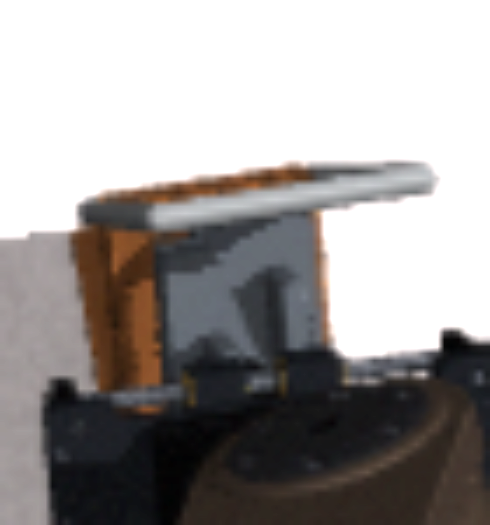

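View pics/side8.png

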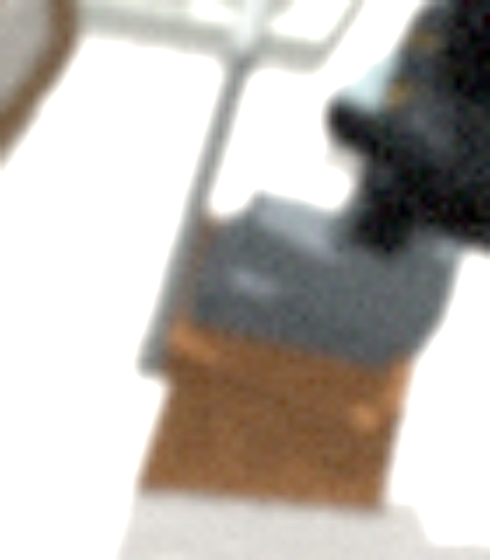

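```bash
python3 - <<'E'
from goal import *
f,cx,cy,R,t=K('top');o=-R.T@t;n=BS[:,2]
def c(uv,z):
    uv=np.array(uv)-.5;r=np.c_[(uv-[cx,cy])/f,np.ones(len(uv))]@R
    return ((o+r*((CS[2]+z-o@n)/(r@n))[:,None])@BS-CS)*1e3
off=.0885
z=lambda x,y:(280+x/7,125+y/7)
print('top straight edge',c([z(167,270),z(171,340)],.0915).round(1))
Y=(cloud('side',np.load('side8.npz')['d'])@BS-CS)*1e3
m=(Y[...,2]>66)&(Y[...,2]<86)&(abs(Y[...,0])<75)&(abs(Y[...,1])<60);Q=Y[m]
print('side straight face y',len(Q),np.percentile(Q[:,1],[10,50,90]),'x',np.percentile(Q[:,0],[1,3,97,99]))
for a in(-40,-20,0,20,35):
    k=abs(Q[:,0]-a)<8;print(a,np.median(Q[k][:,1]))
Y0=(cloud('side',np.load('side0.npz')['d'])@BS-CS)*1e3
m=(Y0[...,2]>2)&(Y0[...,2]<14)&(abs(Y0[...,0])<45)&(Y0[...,1]>35)&(Y0[...,1]<60);print('side left outer wall y',np.percentile(Y0[m][:,1],[10,50,90]),m.sum())
m=(Y0[...,2]>22)&(Y0[...,2]<32)&(abs(Y0[...,0])<75)&(abs(Y0[...,1])<60);Q=Y0[m];print('mate x',np.percentile(Q[:,0],[1,3,97,99]))
m=(Y[...,2]>98)&(Y[...,2]<125)&(abs(Y[...,0])<80)&(abs(Y[...,1])<60);
Yt=(cloud('top',np.load('top8.npz')['d'])@BS-CS)*1e3
m=(Yt[...,2]>86)&(Yt[...,2]<98)&(abs(Yt[...,0])<75)&(abs(Yt[...,1])<60);print('top z',np.median(Yt[m][:,2]))
E
```

```text
top straight edge [[45.3 35.5 91.5]
 [14.7 36.1 91.5]]
side straight face y 194 [34.77829646 38.40800424 42.81054689] x [-50.75452676 -48.70848359  65.43295177  71.02261739]
-40 39.41080827381111
-20 37.204467615236084
0 37.71703166755229
20 38.03359423337888
35 38.552764233931406
side left outer wall y [46.0922908  49.26235634 52.63103259] 83
mate x [-55.16491397 -51.27411725  50.74059788  55.95535957]
top z 90.10648017069866
```

The straight side reads about 1–2 mm toward the mate and x agrees. I'll nudge 1 mm toward +y and descend.

Call:
{"api": "play_rows", "payload": {"commands": [[0.6, -1, 6, 0, 0, -0.006, 5], [0, 0, 14, 0, 0, 0, 5], [0, 0, 12, 0, 0, 0, 5], [0, 0, 8, 0, 0, 0, 5], [0, 0, 0, 0, 0, 0, 5]]}}

```text
time_s: 25.63
tool_pos: [0.6275, -0.1627, 0.0986]
tool_rot: [0.968, 0.069, 0.241, -0.018]
ft_force: [-0.9, -0.4, -1.7]
gripper_width: 0.123
```

```bash
python3 -c "
from goal import *
show(tgtS(0)+BS@[0,.001,0],RS)"
```

```text
t 25.63 TCP [ 0.6275 -0.1627  0.0986] w 0.123 F [-0.9 -0.4 -1.7] q [-0.47  0.57  1.93  0.87  0.36  0.18]
shift now-axes mm [ 0.3 -0.4 23.7] goal-axes mm [ 0.3 -0.4 23.7] turn [ 0.003  0.001 -0.006] world mm [ 11.2   2.1 -20.8]
```

Call:
{"api": "play_rows", "payload": {"commands": [[0, -0.5, 6, 0.003, 0, -0.006, 5], [0, 0, 6, 0, 0, 0, 5], [0, 0, 5, 0, 0, 0, 5], [0, 0, 0, 0, 0, 0, 5]]}}

```text
time_s: 25.97
tool_pos: [0.6355, -0.1614, 0.0838]
tool_rot: [0.968, 0.072, 0.241, -0.018]
ft_force: [0.1, -0.0, -1.4]
gripper_width: 0.127
```

```bash
python3 -c "
from goal import *
show(tgtS(0)+BS@[0,.001,0],RS)
from bench import snapshot
p,dd=snapshot('side');a,b,c,d=195,265,130,210
cv2.imwrite('pics/side9.png',cv2.convertScaleAbs(cv2.resize(p[c:d,a:b,::-1],None,fx=7,fy=7),alpha=1.8))"
```

```text
t 25.97 TCP [ 0.6355 -0.1614  0.0838] w 0.127 F [ 0.1 -0.  -1.4] q [-0.46  0.6   1.92  0.92  0.35  0.13]
shift now-axes mm [ 0.1 -0.3  6.8] goal-axes mm [ 0.1 -0.3  6.8] turn [ 0.     0.    -0.001] world mm [ 3.2  0.8 -6. ]
```

View pics/side9.png

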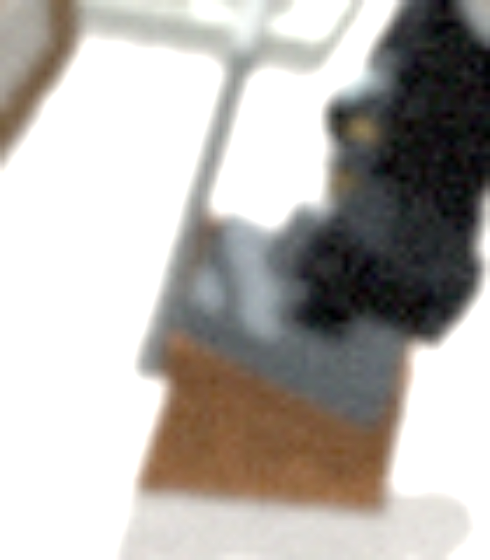

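The side view shows the wedge going into the tray parallel to the rim, (165,335)–(385,425). I'll lower it the last few millimetres.

Call:
{"api": "play_rows", "payload": {"commands": [[0, -0.5, 4, 0, 0, 0, 5], [0, 0, 3.5, 0, 0, 0, 5], [0, 0, 0, 0, 0, 0, 5]]}}

```text
time_s: 26.27
tool_pos: [0.6388, -0.1606, 0.0783]
tool_rot: [0.967, 0.072, 0.242, -0.018]
ft_force: [-0.3, 0.5, -0.6]
gripper_width: 0.123
```

```bash
python3 -c "
from goal import *
show(tgtS(0)+BS@[0,.001,0],RS);print(BS.T@sense()['ft_force'])"
```

```text
t 26.27 TCP [ 0.6388 -0.1606  0.0783] w 0.123 F [-0.3  0.5 -0.6] q [-0.46  0.61  1.91  0.94  0.34  0.11]
shift now-axes mm [-0.4 -0.1  0.4] goal-axes mm [-0.4 -0.1  0.4] turn [ 0.001 -0.001 -0.001] world mm [-0.1  0.  -0.5]
[-0.49041319  0.5290274  -0.4080182 ]
```

Call:
{"api": "play_rows", "payload": {"commands": [[-0.5, 0, 3, 0, 0, 0, 5], [0, 0, 0, 0, 0, 0, 5]]}}

```text
time_s: 26.43
tool_pos: [0.6394, -0.161, 0.0787]
tool_rot: [0.967, 0.072, 0.244, -0.017]
ft_force: [1.1, -0.2, -1.0]
gripper_width: 0.121
```

```bash
python3 -c "
from goal import *
show(tgtS(0)+BS@[0,.001,0],RS);print(BS.T@sense()['ft_force'])"
```

```text
t 26.43 TCP [ 0.6394 -0.161   0.0787] w 0.121 F [ 1.1 -0.2 -1. ] q [-0.46  0.61  1.91  0.95  0.34  0.1 ]
shift now-axes mm [-1.  -0.5  0.5] goal-axes mm [-1.  -0.5  0.5] turn [ 0.003 -0.005 -0.   ] world mm [-0.7  0.4 -0.9]
[ 0.44011871 -0.39439179 -1.35111875]
```

Call:
{"api": "play_rows", "payload": {"commands": [[-1, -0.5, 3.5, 0.003, -0.005, 0, 5], [0, 0, 2, 0, 0, 0, 5]]}}

```text
time_s: 26.6
tool_pos: [0.6404, -0.1612, 0.0775]
tool_rot: [0.967, 0.073, 0.243, -0.017]
ft_force: [-31.2, -1.6, 29.1]
gripper_width: 0.124
```

```bash
python3 -c "
from goal import *
show(tgtS(0)+BS@[0,.001,0],RS);print(BS.T@sense()['ft_force'])"
```

```text
t 26.6 TCP [ 0.6404 -0.1612  0.0775] w 0.124 F [-31.2  -1.6  29.1] q [-0.46  0.61  1.91  0.95  0.34  0.1 ]
shift now-axes mm [-1.3 -0.8 -1. ] goal-axes mm [-1.3 -0.9 -1. ] turn [ 0.002 -0.004  0.   ] world mm [-1.8  0.6  0.3]
[-13.77247905   3.10393941  40.2460103 ]
```

Floor contact. I'll ease off and release.

Call:
{"api": "play_rows", "payload": {"commands": [[-1.5, -0.5, -1, 0, -0.004, 0, 5], [0, 0, 0, 0, 0, 0, 5]]}}

```text
time_s: 26.77
tool_pos: [0.6383, -0.1611, 0.0787]
tool_rot: [0.967, 0.073, 0.242, -0.017]
ft_force: [-0.1, -0.5, -1.1]
gripper_width: 0.123
```

```bash
python3 -c "
from goal import *
show(tgtS(0)+BS@[0,.001,0],RS);print(BS.T@sense()['ft_force'])"
```

```text
t 26.77 TCP [ 0.6383 -0.1611  0.0787] w 0.123 F [-0.1 -0.5 -1.1] q [-0.46  0.61  1.92  0.94  0.34  0.11]
shift now-axes mm [-0.  -0.5  1. ] goal-axes mm [-0.  -0.5  1. ] turn [ 0.002 -0.001  0.001] world mm [ 0.4  0.5 -0.9]
[-0.62384448 -0.44234464 -0.91533137]
```

Call:
{"api": "play_rows", "payload": {"commands": [[0, -0.5, 2, 0, 0, 0, 5], [0, 0, 0, 0, 0, 0, 25], [0, 0, 0, 0, 0, 0, 25], [0, 0, 0, 0, 0, 0, 25], [0, 0, 0, 0, 0, 0, 25], [0, 0, -15, 0, 0, 0, 25], [0, 0, -25, 0, 0, 0, 25], [0, 0, -30, 0, 0, 0, 25], [0, 0, -30, 0, 0, 0, 25], [-20, 0, -25, 0, 0, 0, 25], [-30, 0, -20, 0, 0, 0, 25], [-30, 0, -10, 0, 0, 0, 25], [-30, 0, -10, 0, 0, 0, 25], [-30, 0, 0, 0, 0, 0, 25], [0, 0, 0, 0, 0, 0, 25]]}}

```text
time_s: 28.02
tool_pos: [0.4354, -0.1898, 0.1586]
tool_rot: [0.967, 0.076, 0.242, -0.015]
ft_force: [0.6, -1.5, 0.6]
gripper_width: 0.267
```

```bash
python3 -c "
from goal import *
from bench import snapshot
show(tgtS(.1),RS)
for n,(a,b,c,d) in (('top',(165,345,125,215)),('side',(130,300,130,290))):
    p,dd=snapshot(n);np.savez(n+'10.npz',p=p,d=dd);k=600/(d-c)*.98 if n=='side' else 4.4
    cv2.imwrite('pics/%s10.png'%n,cv2.convertScaleAbs(cv2.resize(p[c:d,a:b,::-1],None,fx=k,fy=k),alpha=1.7))
"
```

```text
t 28.02 TCP [ 0.4354 -0.1898  0.1586] w 0.267 F [ 0.6 -1.5  0.6] q [-0.77  0.29  2.24  0.94  0.48 -0.18]
shift now-axes mm [143.3   3.3  68. ] goal-axes mm [143.4   2.6  67.8] turn [ 0.004 -0.001  0.007] world mm [157.1  21.2   7.5]
```

View pics/top10.png

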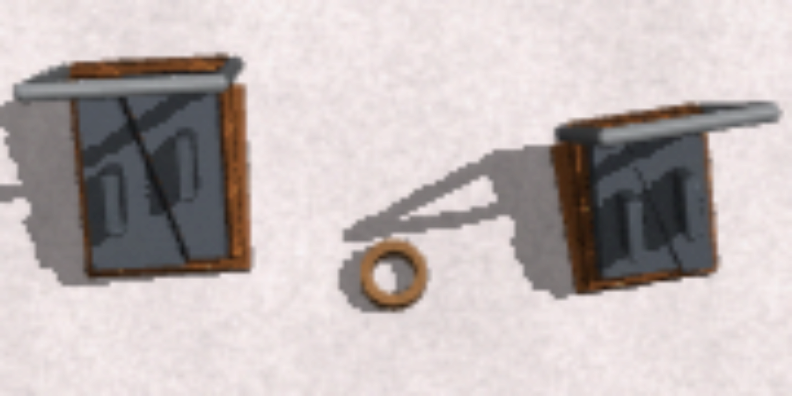

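View pics/side10.png

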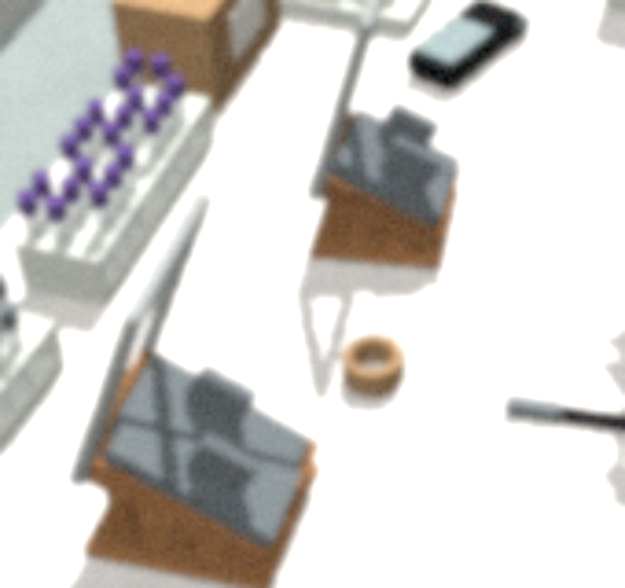

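Both pairs lie flat, head to tail, with even seams at (125,95)–(188,260) and (632,165)–(685,270) in the top crop. One more numeric flatness check, and a check that the bystanders and mates haven't moved.

```bash
python3 - <<'E'
from goal import *
X=cloud('top',np.load('top10.npz')['d']);X0=cloud('top',np.load('top0.npz')['d'])
for nm,B,C,hx,hy in(("long",BL,CL,62,44),("short",BS,CS,47,36)):
    Y=(X@B-C)*1e3;Y0=(X0@B-C)*1e3
    for half in(-1,1):
        s=(Y[...,1]*half>6)&(abs(Y[...,1])<hy)&(abs(Y[...,0])<hx)
        m=s&(Y[...,2]>15)&(Y[...,2]<45);P=Y[m];c=np.linalg.lstsq(np.c_[P[:,:2],np.ones(len(P))],P[:,2],rcond=None)[0]
        r=s&(Y[...,2]>52)&(Y[...,2]<75)
        r0=(Y0[...,1]*half>6)&(abs(Y0[...,1])<hy)&(abs(Y0[...,0])<hx)&(Y0[...,2]>52)&(Y0[...,2]<75)
        print(nm,half,"top z %.1f tilt deg %.1f %.1f"%(np.median(P[:,2]),*np.degrees(c[:2])),"rib",Y[r].mean(0).round(1),"before",Y0[r0].mean(0).round(1) if r0.sum()>10 else None)
a=np.load('top0.npz')['p'].astype(int);b=np.load('top10.npz')['p'].astype(int)
df=(abs(a-b).max(2)>40).astype(np.uint8);df[290:]=0
n,l,st,ce=cv2.connectedComponentsWithStats(df)
print([tuple(s) for s in st[1:] if s[4]>12])
E
```

```text
long -1 top z 29.1 tilt deg 0.8 -1.4 rib [  9.8 -25.4  63.9] before None
long 1 top z 29.4 tilt deg -0.4 1.2 rib [-12.1  26.3  64. ] before [-11.9  26.3  64.1]
short -1 top z 30.3 tilt deg 0.2 1.0 rib [  6.  -22.6  64.3] before [  5.8 -22.8  63.5]
short 1 top z 31.3 tilt deg -0.3 -1.0 rib [-5.7 18.1 64.5] before None
[(np.int32(211), np.int32(147), np.int32(5), np.int32(36), np.int32(70)), (np.int32(302), np.int32(163), np.int32(9), np.int32(6), np.int32(36)), (np.int32(308), np.int32(171), np.int32(10), np.int32(16), np.int32(68)), (np.int32(300), np.int32(172), np.int32(3), np.int32(15), np.int32(20)), (np.int32(281), np.int32(178), np.int32(8), np.int32(13), np.int32(37)), (np.int32(161), np.int32(231), np.int32(50), np.int32(31), np.int32(797)), (np.int32(155), np.int32(231), np.int32(221), np.int32(59), np.int32(6325)), (np.int32(70), np.int32(281), np.int32(44), np.int32(9), np.int32(238)), (np.int32(385), np.int32(284), np.int32(56), np.int32(6), np.int32(200))]
```

Call:
{"api": "play_rows", "payload": {"commands": [[0, 0, 0, 0, 0, 0, 25], [0, 0, 0, 0, 0, 0, 25]]}}

```text
time_s: 28.28
tool_pos: [0.4405, -0.1915, 0.1609]
tool_rot: [0.967, 0.075, 0.244, -0.014]
ft_force: [1.1, -0.3, 0.2]
gripper_width: 0.262
```

```bash
python3 -c "
from bench import *
print(sign_off())"
```

```text
the job is handed in; nothing more can be done
None
```

I put the long wedge in the large rack first, then the short wedge in the small rack. Each lies flat and head to tail with the wedge already there. I handed in at about 28 s with the gripper clear.

**Regrasp:** The short wedge had to go back on the desk and be regrasped half a turn round. Joint 6 would have passed its limit with the first grasp.

**Final checks, from the top camera:**
- **Flatness:** all four top faces read 29–31 mm above the tray floors (nominal 30) and tilt no more than 1.4°.
- **Position:** the placed ribs read x +9.8, y −25.4 mm in the large rack and x −5.7, y +18.1 mm in the small one. Both are within about 1.5 mm of the given spots.
- **Wedges already there:** their ribs read within 0.3 mm of where they started in x and y.
- **Other things on the desk:** before and after pictures differ only at the racks, where the loose wedges had lain, and under the arm and its shadow. The region under the arm includes the marker and the timer, so the top view could not check those two. The marker looks in place in the last side view; the timer was not checked.

**Disagreements:** the two cameras differed by up to about 5 mm sideways, so I corrected each hover by 1–1.5 mm. The tray floor contact gave brief normal forces of about 28 N (long) and 40 N (short) through the held wedges. The short one's total wrist force was about 43 N, well under the 120 N limit.

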